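# Put the rheometer tools and sample vials away

## Robot

A 7-joint arm with a two-finger parallel gripper is mounted at the origin on the work surface. World frame = base frame: x ahead of the robot, y to its left, z up, the work surface at z = 0. Lengths are in mm, angles in rad, forces in N, time in s.
With the tool pointing down it reaches from about 400 to 850 mm from the base axis. Payload 10.4 kg.
Tool frame: the origin (TCP) lies midway between the tips of the shut fingers; the grasp point (between the pads) lies 19 mm behind it; z points along the fingers, y is the direction in which the jaws open and shut (so a half turn about z gives the same grasp; the last joint's range is limited). The gripper opens to 87 mm and grips with 3 to 60 N. Pads are 19 mm wide; open, the fingers measure 117 mm over their backs; the gripper's body (75 mm by 190 mm) begins 51 mm behind the grasp point.
Start: joints at [-1.2, 0.332, -0.065, 1.46, 0.022, 1.35, -0.088], TCP at [239.802, 577.189, 222.576] pointing down, gripper open.
Joint ranges: [-2.6, 2.6], [-0.5, 2.12], [-1.47, 1.34], [0.16, 2.42], [-1.27, 4.41], [0.06, 2.06], [-2.6, 2.6]. Speed limits (rad/s): [2.22, 2.22, 2.79, 2.79, 3.14, 3.14, 3.14].

## Interface

Orientations are given as a rotation vector (axis times angle).
In Python, from station import robot gives the robot as it stands.
- The arm moves only by the tool send_rows, never from a script. Its argument "rows" is a list of rows, each an object of numbers: "x", "y", "z": the shift along the tool's x, y, z in mm; "rx", "ry", "rz": the turn, a rotation vector about the tool's x, y, z in rad; "hand": the opening, from 0 (shut) to 1 (fully open). In form: [{"x": .., "y": .., "z": .., "rx": .., "ry": .., "rz": .., "hand": ..}, ...]. A call has 1 to 5 rows; each row is the pose to reach, as a shift and turn from the pose measured when the call began, along the tool's axes at that moment; what a row does not reach only later rows make up. A row lasts 1/12 s, in which the tool goes at most 41.7 mm and 7.16 degrees, less where a joint would pass 70% of its speed; a pose out of reach is approached as far as the arm can. A call with a gripper value outside its range is refused whole. The fingers move at their own pace and stop on an object; the grip force is fixed at half the most. Time passes only in rows, so rows that repeat a pose let the fingers close. It gives the time, the measured TCP pose, the force and the opening at its end, in the units of the state.
- robot.state(): the state, without advancing time (a new reading comes with each control period).
- robot.grab_frame(name): name is "side" or "top" or "wrist"; returns the picture (400x640x3 uint8, red, green, blue); there is no depth.
- robot.calibration(name): a dict with "K" (3x3 intrinsics, pixels), "R" (3x3) and "t" (3): a world point X has camera coordinates R X + t. Camera axes: x right, y down, z forward; pixel columns grow to the right and rows downward; lengths in mm; the calibration is good to about 2 mm. A picture is of the moment at which its call begins: read the wrist's pose just before it. calibration takes no time and is no camera call; for the wrist camera it gives the pose at the moment of the call.
- robot.sign_off(): hands the job in, once; it reports no verdict.
The state is a dict: "time": time; "joints": joint angles; "joint_velocities": joint speeds; "effort": joint torques, N m; "tool_pos": TCP position; "orientation": TCP orientation; "force": force on the tool from outside, world axes, zero at the start; "wrist_torque": the same for the moment, N m; "gripper_width": opening from 0.0 (shut) to 1.0 (fully open).
Only numpy, scipy, OpenCV 4.12 (cv2) and the standard library are available. Lean on these libraries where they do the work, as an engineer would, in place of code of your own. Each camera call takes 0.05 s, during which the arm holds its last target.

## Task

Clear up after the measurement: stand the two stemmed measuring plates in the long shallow metal tray, the two capped sample vials in the wooden box, and the open steel cup in the round grey dish. Everything is to end standing upright, flat on the floor of its container, and nothing may be tipped over on the way. Leave the brush and the large reagent bottle where they are.

Things in the scene. Friction and masses are not known exactly. Their poses are not given: they have to be found in the camera images.
- plate_large: Origin at the centre of its underside, z up along its axis; stands on the bench at the start. Large measuring plate of a rheometer: a flat steel disc, 60 mm diameter and 6 mm thick, with an upright stem of 12 mm diameter in its middle and on top of that a dark coupling of 18 mm diameter from 64 to 90 mm height (the top): the place to grip. About 0.14 kg.
- plate_small: Origin at the centre of its underside, z up along its axis; stands on the bench at the start. Small measuring plate: the same, but with a disc of 42 mm diameter (6 mm thick); the same stem and the same 18 mm coupling from 64 to 90 mm height. About 0.10 kg.
- cup: Origin at the centre of its underside, z up along its axis; stands on the bench at the start. Open steel cup, a plain hollow cylinder: 46 mm outer diameter, 60 mm high, wall 3 mm, mouth up. About 0.12 kg.
- vial_tall: Origin at the centre of its underside, z up along its axis; stands on the bench at the start. Tall sample vial, brown glass with a black cap: 26 mm diameter all the way up, cap included, 80 mm high. About 0.05 kg.
- vial_short: Origin at the centre of its underside, z up along its axis; stands on the bench at the start. Short sample vial, brown glass with a black cap: 26 mm diameter all the way up, cap included, 55 mm high. About 0.035 kg.
- tray: Long shallow aluminium tray, fixed to the bench, for the stemmed plates. Outside 108 mm along its x, 188 mm along its y, 17 mm high; walls and floor 4 mm thick, so inside 100 x 180 mm with its floor 4 mm above the bench. Origin at the centre of its underside, z up.
- box: Shallow wooden box without a lid, fixed to the bench, for the vials. Outside 98 mm along its x, 138 mm along its y, 27 mm high; walls and floor 4 mm thick, so inside 90 x 130 mm with its floor 4 mm above the bench. Origin at the centre of its underside, z up.
- dish: Round grey plastic dish, fixed to the bench, for the cup. Outer diameter 84 mm, 14 mm high, wall and floor 4 mm thick, so inside 76 mm diameter with its floor 4 mm above the bench. Origin at the centre of its underside, z up.
- brush: Bystander: a wooden-handled brush, 220 mm long, lying loose on the bench to the right of the work. Leave it.
- bottle: Bystander: white plastic reagent bottle with a black cap and a paper label, 64 mm diameter, 100 mm high, standing loose beyond the containers. Origin at the centre of its underside. Leave it.
Not all that is in view belongs to the job. Of the things like the box, leave any that is black; of the rest the larger one is meant.

How it is judged:
By the outcome, as a careful person would: the job done as asked, in the order asked, and still so for the second after the job is handed in, with the robot touching nothing.
It also fails if it takes over 120 s, if anything falls off the work surface, if the arm or the gripper's body presses on something with over 40 N, if the wrist force passes 120 N, or if a joint passes its speed limit or range.

## Working session

There is one attempt and no reset: what is moved stays moved. The work goes in short steps, Python scripts to look and compute and a tool call to move; the robot and the scene stay as the last step left them, time stands still between calls to the robot, and variables do not carry over. Pictures are saved under pics/ and viewed, and the job is handed in when it is done.

Besides the shell and the picture viewer there is one more tool, called after "Emit:" by a JSON object that holds its "api" and its "payload". send_rows: Moves the arm, as the interface text tells. Its arguments: {"type":"object","properties":{"rows":{"type":"array"}},"required":["rows"]}

```bash
ls; mkdir -p pics
python3 - <<'E'
from station import robot
import cv2
s=robot.state();print(s)
for n in("side","top","wrist"):
    c=robot.calibration(n);print(n,c)
    f=robot.grab_frame(n);cv2.imwrite(f"pics/{n}0.png",f[:,:,::-1])
E
```

```text
pics
{'time': 0.0, 'joints': array([-1.19959063,  0.33286726, -0.06470946,  1.46096457,  0.02163403,
        1.34986667, -0.08850638]), 'joint_velocities': array([ 2.72641558e-04,  2.90564477e-05, -4.86867038e-04,  5.00894315e-04,
        1.20244125e-03,  2.60719948e-03,  7.67589068e-04]), 'effort': array([ 3.30140901e-04, -6.23249388e+01,  2.48325843e-02, -3.89893556e+01,
       -6.12567225e-02,  3.97675973e-02,  1.36249951e-04]), 'tool_pos': array([239.67845485, 576.79834843, 221.74574182]), 'orientation': array([-6.14514848e-01, -3.08071897e+00,  2.19493824e-03]), 'force': array([-0.27594655,  0.31069765, -0.71503703]), 'wrist_torque': array([0.03539043, 0.03906327, 0.00774933]), 'gripper_width': 1.00001691957287}
side {'K': array([[365.71280611,   0.        , 322.16268223],
       [  0.        , 365.71280611, 195.90529971],
       [  0.        ,   0.        ,   1.        ]]), 'R': array([[ 0.9980327 , -0.06239574, -0.00612382],
       [-0.04478331, -0.6411267 , -0.76612728],
       [ 0.04387694,  0.76489432, -0.6426597 ]]), 't': array([-559.08996911,   -1.18312977, 1069.05439217])}
top {'K': array([[366.8164261 ,   0.        , 317.86571632],
       [  0.        , 366.8164261 , 196.29491908],
       [  0.        ,   0.        ,   1.        ]]), 'R': array([[-0.02495738, -0.99967669,  0.00486335],
       [-0.99425796,  0.02431512, -0.1042108 ],
       [ 0.10405885, -0.00743625, -0.99454334]]), 't': array([-90.18038287, 559.54878847, 954.33759197])}
wrist {'K': array([[357.78542137,   0.        , 312.37749966],
       [  0.        , 357.78542137, 201.47178669],
       [  0.        ,   0.        ,   1.        ]]), 'R': array([[ 3.83988751e-01,  9.23337517e-01, -6.84380524e-04],
       [ 8.91600057e-01, -3.70597215e-01,  2.60205769e-01],
       [ 2.40004119e-01, -1.00526282e-01, -9.65552945e-01]]), 't': array([-624.55010973,  -31.15196632,  389.68063391])}
```

View pics/side0.png

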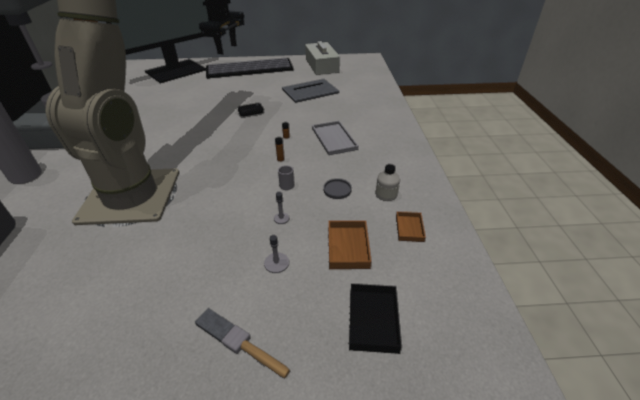

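View pics/top0.png

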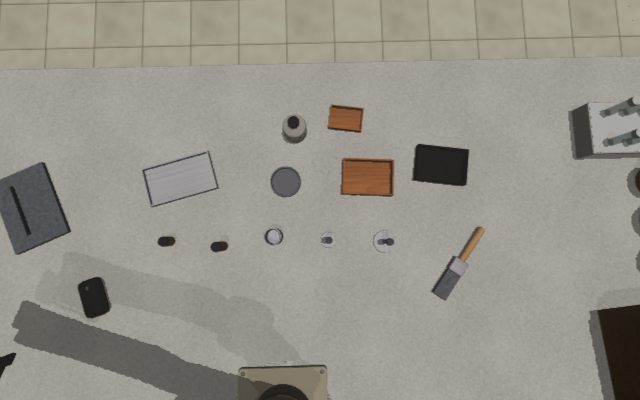

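View pics/wrist0.png

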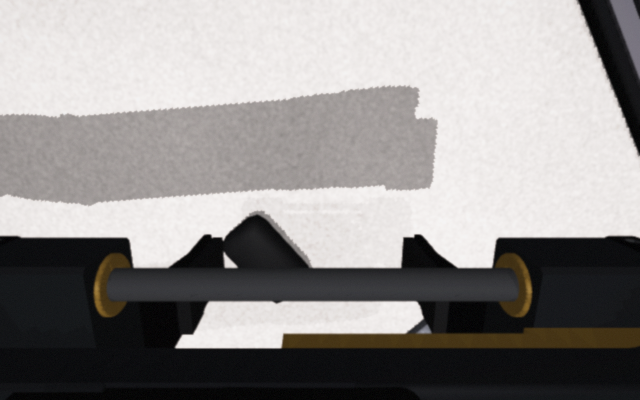

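The box candidates in the top view are brown (368,177), smaller brown (346,119) and black (441,165). The black one is excluded, and of the other two the larger brown one at (368,177) fits. I'll confirm this in an enlarged crop and measure.

```bash
cat > h.py <<'E'
import numpy as np,cv2
from station import robot
def proj(cal,X):
    p=cal["K"]@(cal["R"]@np.asarray(X,float)+cal["t"]);return p[:2]/p[2]
def ray(cal,u,v,z):
    R,t,K=cal["R"],cal["t"],cal["K"]
    d=R.T@np.linalg.solve(K,[u,v,1.]);c=-R.T@t
    return c+d*(z-c[2])/d[2]
E
python3 - <<'E'
import cv2,numpy as np
from h import *
im=cv2.imread('pics/top0.png');s=cv2.imread('pics/side0.png')
cv2.imwrite('pics/top0c.png',cv2.resize(im[95:265,135:345],None,fx=3.5,fy=3.5,interpolation=cv2.INTER_CUBIC))
cv2.imwrite('pics/top0d.png',cv2.resize(im[95:265,300:480],None,fx=3.5,fy=3.5,interpolation=cv2.INTER_CUBIC))
cv2.imwrite('pics/side0c.png',cv2.resize(s[110:280,250:430],None,fx=3.5,fy=3.5,interpolation=cv2.INTER_CUBIC))
c=robot.calibration('top')
for n,p,z in [('box',(368,177),13),('small',(346,119),5),('tray',(180,179),8),('dish',(286,182),7),('bottle',(294,128),90),('cup',(274,236),60),('ps',(328,239),90),('pl',(388,241),90),('vt',(166,241),80),('vs',(219,246),55),('black',(441,165),13)]:
    print(n,ray(c,*p,z).round(0))
print(proj(c,[240,577,222]), proj(c,[0,0,0]))
E
```

```text
box [ 609. -243.   13.]
small [ 776. -189.    5.]
tray [616. 274.   8.]
dish [601. -17.   7.]
bottle [728. -47.  90.]
cup [454.  11.  60.]
ps [ 443. -126.   90.]
pl [ 435. -275.   90.]
vt [449. 280.  80.]
vs [432. 154.  55.]
black [ 637. -446.   13.]
[ -8.91076323 347.94764581] [283.20330123 411.36733008]
```

View pics/top0c.png

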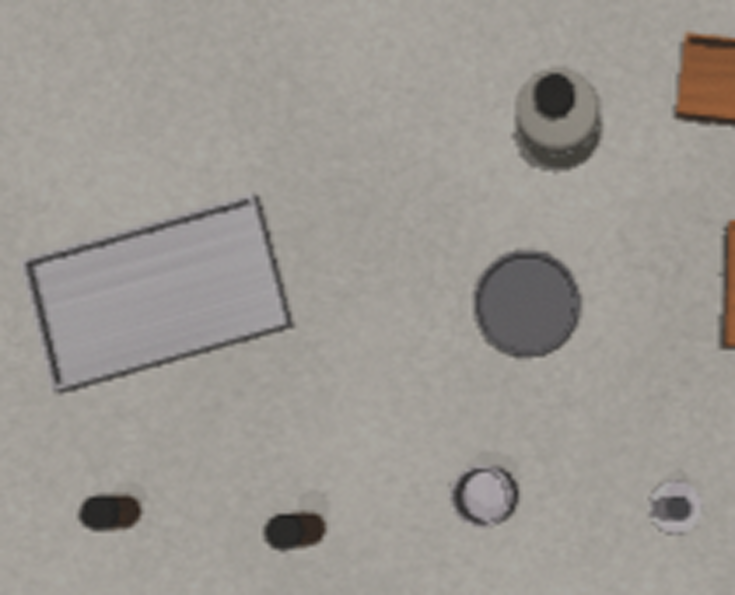

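View pics/top0d.png

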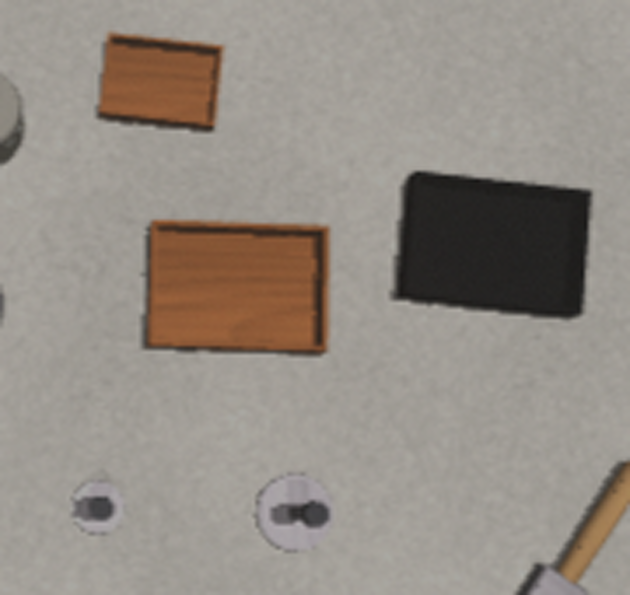

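View pics/side0c.png

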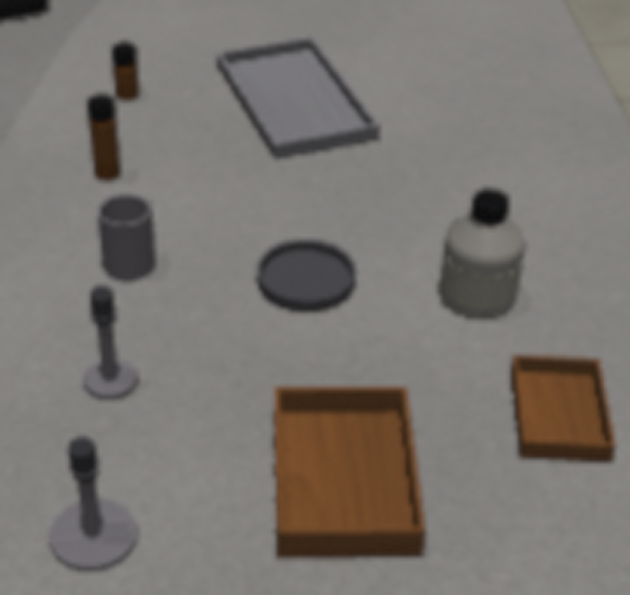

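Run:
```python
import cv2,numpy as np
from h import *
im=cv2.imread('pics/top0.png');c=robot.calibration('top')
def T(o,p): return (o[0]+(p[0]+.5)/3.5-.5,95+(p[1]+.5)/3.5-.5)
A=(135,);B=(300,)
for n,o,p,z in [('PL disc',B,(295,512),6),('PL top',B,(318,513),90),('PS disc',B,(99,507),6),('PS top',B,(102,508),90),
 ('VS cap',A,(97,512),55),('VT cap',A,(283,531),80),('cup',A,(486,495),60),('dish',A,(527,304),14)]:
    print(n,ray(c,*T(o,p),z).round(1))
t=np.array([ray(c,*T(A,p),17)[:2] for p in [(30,263),(258,198),(291,325),(60,390)]])
print('tray',t.mean(0),[np.linalg.norm(t[i]-t[i-1]).round(0) for i in range(4)],t.round(0).tolist())
b=np.array([ray(c,*T(B,p),27)[:2] for p in [(150,223),(328,228),(326,352),(147,347)]])
print('box',b.mean(0),[np.linalg.norm(b[i]-b[i-1]).round(0) for i in range(4)],b.round(0).tolist())
b=np.array([ray(c,*T(B,p),15)[:2] for p in [(110,36),(222,46),(212,129),(98,117)]])
print('smallbox',b.mean(0),[np.linalg.norm(b[i]-b[i-1]).round(0) for i in range(4)])
# side-view masks
s=cv2.imread('pics/side0.png');cs=robot.calibration('side')
def S(p): return (250+(p[0]+.5)/3.5-.5,110+(p[1]+.5)/3.5-.5)
for n,p,z in [('PL disc',(94,533),6),('PL top',(82,446),90),('PS disc',(111,379),6),('PS top',(101,295),90),('VS base',(127,93),0),('VS top',(124,48),55),('VT top',(101,101),80),('VT base',(107,172),2),('cup mouth',(125,211),60),('dish',(306,270),14)]:
    print(n,ray(cs,*S(p),z).round(1))
```

```text
PL disc [ 433.5 -280.4    6. ]
PL top [ 434.1 -281.3   90. ]
PS disc [ 441.1 -128.5    6. ]
PS top [ 441.5 -127.9   90. ]
VS cap [448.8 299.2  55. ]
VT cap [432.1 155.8  80. ]
cup [454.1  12.7  60. ]
dish [601.6 -15.8  14. ]
tray [616.2975406  269.29391066] [np.float64(103.0), np.float64(183.0), np.float64(104.0), np.float64(184.0)] [[643.0, 371.0], [690.0, 194.0], [589.0, 167.0], [543.0, 345.0]]
box [ 607.42152297 -239.78669909] [np.float64(97.0), np.float64(138.0), np.float64(97.0), np.float64(138.0)] [[659.0, -174.0], [652.0, -312.0], [555.0, -306.0], [563.0, -168.0]]
smallbox [ 775.86295261 -186.49386809] [np.float64(67.0), np.float64(90.0), np.float64(68.0), np.float64(91.0)]
PL disc [ 434.  -283.6    6. ]
PL top [ 433.6 -282.6   90. ]
PS disc [ 442.  -132.3    6. ]
PS top [ 441.3 -132.4   90. ]
VS base [448. 303.   0.]
VS top [449.  297.4  55. ]
VT top [432.2 155.2  80. ]
VT base [431.3 156.6   2. ]
cup mouth [454.5  12.1  60. ]
dish [602.9 -19.   14. ]
```

Emit:
{"api": "send_rows", "payload": {"rows": [{"x": -347,"y": -156,"z": -28,"rz": 1.176,"hand": 1},{"x": -347,"y": -156,"z": -28,"rz": 1.176,"hand": 1},{"x": -347,"y": -156,"z": -28,"rz": 1.176,"hand": 1},{"x": -347,"y": -156,"z": -28,"rz": 1.176,"hand": 1},{"x": -347,"y": -156,"z": -28,"rz": 1.176,"hand": 1}]}}

```text
invalid input at $.rows[0]: expected keys x, y, z, rx, ry, rz, hand
```

```bash
cat >> h.py <<'E'
from scipy.spatial.transform import Rotation as Ro
def to(x,y,z,yaw=0):
    "shift/turn in tool axes to reach TCP x,y,z, tool down, tool x=+Y (yaw deg about world z)"
    s=robot.state();R=Ro.from_rotvec(s["orientation"])
    G=Ro.from_euler('z',yaw,degrees=True)*Ro.from_matrix(np.array([[0,1,0],[1,0,0],[0,0,-1.]]))
    print('pos',s["tool_pos"].round(1),'t',round(s["time"],2),'w',round(s["gripper_width"],3),'F',s["force"].round(1),'j7',s["joints"][6].round(2))
    print('shift',R.inv().apply(np.array([x,y,z])-s["tool_pos"]).round(1),'turn',(R.inv()*G).as_rotvec().round(3))
E
python3 -c "
from h import *
to(500,0,250)"
```

```text
pos [239.7 576.9 221.9] t 0.15 w 1.003 F [-0.1  0.2  0.8] j7 -0.09
shift [-461.7 -432.9  -27.6] turn [-1.000e-03  1.000e-03  1.177e+00]
```

Emit:
{"api": "send_rows", "payload": {"rows": [{"x": -347,"y": -156,"z": -28,"rx": 0,"ry": 0,"rz": 1.176,"hand": 1},{"x": -347,"y": -156,"z": -28,"rx": 0,"ry": 0,"rz": 1.176,"hand": 1},{"x": -347,"y": -156,"z": -28,"rx": 0,"ry": 0,"rz": 1.176,"hand": 1},{"x": -347,"y": -156,"z": -28,"rx": 0,"ry": 0,"rz": 1.176,"hand": 1},{"x": -347,"y": -156,"z": -28,"rx": 0,"ry": 0,"rz": 1.176,"hand": 1}]}}

```text
time: 0.57
tool_pos: [383.0, 423.9, 237.7]
orientation: [1.54, 2.738, -0.001]
force: [0.5, 0.7, -0.2]
gripper_width: 0.998
```

```bash
python3 -c "
from h import *
to(500,0,250)"
```

```text
pos [383.  423.9 237.7] t 0.57 w 0.998 F [ 0.5  0.7 -0.2] j7 -0.35
shift [-423.1 -120.1  -12.1] turn [-0.     0.     0.546]
```

Emit:
{"api": "send_rows", "payload": {"rows": [{"x": -423,"y": -120,"z": -12,"rx": 0,"ry": 0,"rz": 0.546,"hand": 1},{"x": -423,"y": -120,"z": -12,"rx": 0,"ry": 0,"rz": 0.546,"hand": 1},{"x": -423,"y": -120,"z": -12,"rx": 0,"ry": 0,"rz": 0.546,"hand": 1},{"x": -423,"y": -120,"z": -12,"rx": 0,"ry": 0,"rz": 0.546,"hand": 1},{"x": -423,"y": -120,"z": -12,"rx": 0,"ry": 0,"rz": 0.546,"hand": 1}]}}

```text
time: 0.98
tool_pos: [437.7, 222.9, 243.3]
orientation: [-2.23, -2.213, 0.001]
force: [2.1, 0.8, -0.0]
gripper_width: 1.0
```

```bash
python3 -c "
from h import *
to(434,-281.5,180)"
```

```text
pos [437.7 222.9 243.3] t 0.98 w 1.0 F [ 2.1  0.8 -0. ] j7 -0.57
shift [-5.044e+02  1.000e-01  6.350e+01] turn [-0.     0.    -0.007]
```

Emit:
{"api": "send_rows", "payload": {"rows": [{"x": -505,"y": 0,"z": 60,"rx": 0,"ry": 0,"rz": 0,"hand": 1},{"x": -505,"y": 0,"z": 60,"rx": 0,"ry": 0,"rz": 0,"hand": 1},{"x": -505,"y": 0,"z": 60,"rx": 0,"ry": 0,"rz": 0,"hand": 1},{"x": -505,"y": 0,"z": 60,"rx": 0,"ry": 0,"rz": 0,"hand": 1},{"x": -505,"y": 0,"z": 60,"rx": 0,"ry": 0,"rz": 0,"hand": 1}]}}

```text
time: 1.4
tool_pos: [435.6, 16.2, 218.7]
orientation: [-2.229, -2.213, 0.0]
force: [1.1, -0.2, 0.1]
gripper_width: 1.002
```

Emit:
{"api": "send_rows", "payload": {"rows": [{"x": -300,"y": 0,"z": 40,"rx": 0,"ry": 0,"rz": 0,"hand": 1},{"x": -300,"y": 0,"z": 40,"rx": 0,"ry": 0,"rz": 0,"hand": 1},{"x": -300,"y": 0,"z": 40,"rx": 0,"ry": 0,"rz": 0,"hand": 1},{"x": -300,"y": 0,"z": 40,"rx": 0,"ry": 0,"rz": 0,"hand": 1},{"x": -300,"y": 0,"z": 40,"rx": 0,"ry": 0,"rz": 0,"hand": 1}]}}

```text
time: 1.82
tool_pos: [433.6, -190.4, 191.4]
orientation: [2.23, 2.213, 0.001]
force: [1.6, -0.2, -0.5]
gripper_width: 1.003
```

```bash
python3 -c "
from h import *
to(434,-281.5,160)"
```

```text
pos [ 433.6 -190.4  191.4] t 1.82 w 1.003 F [ 1.6 -0.2 -0.5] j7 0.31
shift [-91.2   1.   31.3] turn [ 0.001 -0.001 -0.007]
```

Emit:
{"api": "send_rows", "payload": {"rows": [{"x": -91,"y": 1,"z": 30,"rx": 0,"ry": 0,"rz": -0.007,"hand": 1},{"x": -91,"y": 1,"z": 30,"rx": 0,"ry": 0,"rz": -0.007,"hand": 1},{"x": -91,"y": 1,"z": 30,"rx": 0,"ry": 0,"rz": -0.007,"hand": 1},{"x": -91,"y": 1,"z": 30,"rx": 0,"ry": 0,"rz": -0.007,"hand": 1},{"x": -91,"y": 1,"z": 30,"rx": 0,"ry": 0,"rz": -0.007,"hand": 0.6}]}}

```text
time: 2.23
tool_pos: [433.4, -281.9, 160.9]
orientation: [-2.223, -2.218, 0.001]
force: [-0.3, 0.9, 0.1]
gripper_width: 0.975
```

```bash
python3 -c "
from h import *
to(434,-281.5,58)
cv2.imwrite('pics/w1.png',robot.grab_frame('wrist')[:,:,::-1])
print(proj(robot.calibration('wrist'),[434,-281.5,90]))"
```

```text
pos [ 433.4 -281.9  160.9] t 2.23 w 0.975 F [-0.3  0.9  0.1] j7 0.63
shift [  0.3   0.7 102.9] turn [-0.001 -0.    -0.002]
[312.62626609 214.30417989]
```

View pics/w1.png

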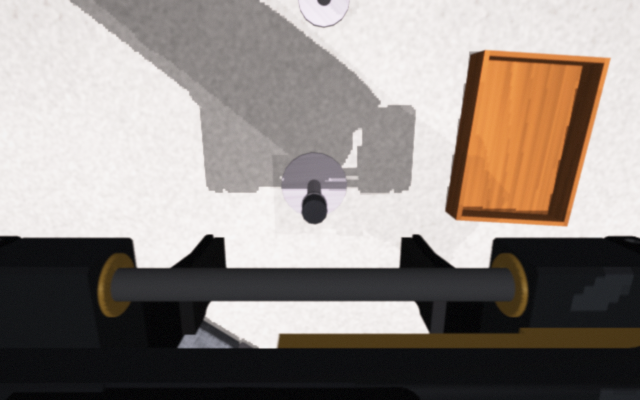

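The wrist view shows the large plate's coupling top at (314,212), against a prediction of (313,214). It's well centred, so I'll go down and grip.

Emit:
{"api": "send_rows", "payload": {"rows": [{"x": 0,"y": 1,"z": 30,"rx": 0,"ry": 0,"rz": 0,"hand": 0.6},{"x": 0,"y": 1,"z": 60,"rx": 0,"ry": 0,"rz": 0,"hand": 0.6},{"x": 0,"y": 1,"z": 90,"rx": 0,"ry": 0,"rz": 0,"hand": 0.6},{"x": 0,"y": 1,"z": 103,"rx": 0,"ry": 0,"rz": 0,"hand": 0.6},{"x": 0,"y": 1,"z": 103,"rx": 0,"ry": 0,"rz": 0,"hand": 0.6}]}}

```text
time: 2.7
tool_pos: [434.0, -278.5, 56.2]
orientation: [-2.216, -2.22, 0.001]
force: [-1.1, -0.6, -0.4]
gripper_width: 0.631
```

Emit:
{"api": "send_rows", "payload": {"rows": [{"x": 0,"y": 0,"z": 0,"rx": 0,"ry": 0,"rz": 0,"hand": 0.4},{"x": 0,"y": 0,"z": 0,"rx": 0,"ry": 0,"rz": 0,"hand": 0.3},{"x": 0,"y": 0,"z": 0,"rx": 0,"ry": 0,"rz": 0,"hand": 0.1},{"x": 0,"y": 0,"z": 0,"rx": 0,"ry": 0,"rz": 0,"hand": 0},{"x": 0,"y": 0,"z": 0,"rx": 0,"ry": 0,"rz": 0,"hand": 0}]}}

```text
time: 3.12
tool_pos: [434.6, -278.7, 57.1]
orientation: [-2.217, -2.221, -0.001]
force: [-0.0, -0.1, -0.4]
gripper_width: 0.311
```

Emit:
{"api": "send_rows", "payload": {"rows": [{"x": 0,"y": 0,"z": 0,"rx": 0,"ry": 0,"rz": 0,"hand": 0},{"x": 0,"y": 0,"z": 0,"rx": 0,"ry": 0,"rz": 0,"hand": 0},{"x": 0,"y": 0,"z": 0,"rx": 0,"ry": 0,"rz": 0,"hand": 0},{"x": 0,"y": 0,"z": 0,"rx": 0,"ry": 0,"rz": 0,"hand": 0},{"x": 0,"y": 0,"z": 0,"rx": 0,"ry": 0,"rz": 0,"hand": 0}]}}

```text
time: 3.53
tool_pos: [434.6, -278.9, 57.5]
orientation: [-2.218, -2.221, -0.001]
force: [-2.7, 0.9, 6.5]
gripper_width: 0.194
```

Emit:
{"api": "send_rows", "payload": {"rows": [{"x": 0,"y": 0,"z": 0,"rx": 0,"ry": 0,"rz": 0,"hand": 0},{"x": 0,"y": 0,"z": -10,"rx": 0,"ry": 0,"rz": 0,"hand": 0},{"x": 0,"y": 0,"z": -25,"rx": 0,"ry": 0,"rz": 0,"hand": 0},{"x": 0,"y": 0,"z": -45,"rx": 0,"ry": 0,"rz": 0,"hand": 0},{"x": 0,"y": 0,"z": -70,"rx": 0,"ry": 0,"rz": 0,"hand": 0}]}}

```text
time: 3.95
tool_pos: [433.8, -278.8, 127.8]
orientation: [-2.217, -2.219, 0.001]
force: [0.3, 0.3, -1.9]
gripper_width: 0.194
```

```bash
python3 -c "
from h import *
to(520,-100,215)
cv2.imwrite('pics/s1.png',robot.grab_frame('side')[:,:,::-1][100:300,200:500])"
```

```text
pos [ 433.8 -278.8  127.8] t 3.95 w 0.194 F [ 0.3  0.3 -1.9] j7 0.66
shift [179.  86. -87.] turn [-0.004 -0.003  0.001]
```

View pics/s1.png

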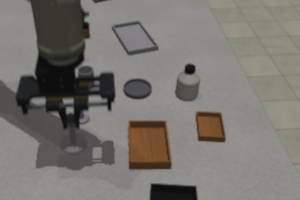

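Emit:
{"api": "send_rows", "payload": {"rows": [{"x": 20,"y": 10,"z": -40,"rx": 0,"ry": 0,"rz": 0,"hand": 0},{"x": 45,"y": 25,"z": -75,"rx": 0,"ry": 0,"rz": 0,"hand": 0},{"x": 80,"y": 40,"z": -87,"rx": 0,"ry": 0,"rz": 0,"hand": 0},{"x": 120,"y": 55,"z": -87,"rx": 0,"ry": 0,"rz": 0,"hand": 0},{"x": 158,"y": 70,"z": -87,"rx": 0,"ry": 0,"rz": 0,"hand": 0}]}}

```text
time: 4.42
tool_pos: [503.9, -129.3, 222.3]
orientation: [2.221, 2.218, 0.008]
force: [-0.3, -0.3, -2.3]
gripper_width: 0.199
```

```bash
python3 -c "
from h import *
to(604.5,314,205)"
```

```text
pos [ 503.9 -129.3  222.3] t 4.42 w 0.199 F [-0.3 -0.3 -2.3] j7 0.24
shift [443.4  99.8  18.6] turn [ 0.006 -0.002 -0.002]
```

Emit:
{"api": "send_rows", "payload": {"rows": [{"x": 35,"y": 8,"z": 7,"rx": 0,"ry": 0,"rz": 0,"hand": 0},{"x": 70,"y": 16,"z": 7,"rx": 0,"ry": 0,"rz": 0,"hand": 0},{"x": 105,"y": 24,"z": 7,"rx": 0,"ry": 0,"rz": 0,"hand": 0},{"x": 140,"y": 32,"z": 7,"rx": 0,"ry": 0,"rz": 0,"hand": 0},{"x": 175,"y": 40,"z": 7,"rx": 0,"ry": 0,"rz": 0,"hand": 0}]}}

```text
time: 4.83
tool_pos: [544.2, 47.3, 216.3]
orientation: [2.221, 2.217, 0.009]
force: [1.3, -0.6, -1.6]
gripper_width: 0.195
```

Emit:
{"api": "send_rows", "payload": {"rows": [{"x": 35,"y": 8,"z": 0,"rx": 0,"ry": 0,"rz": 0,"hand": 0},{"x": 70,"y": 16,"z": 0,"rx": 0,"ry": 0,"rz": 0,"hand": 0},{"x": 105,"y": 24,"z": 0,"rx": 0,"ry": 0,"rz": 0,"hand": 0},{"x": 140,"y": 32,"z": 0,"rx": 0,"ry": 0,"rz": 0,"hand": 0},{"x": 175,"y": 40,"z": 0,"rx": 0,"ry": 0,"rz": 0,"hand": 0}]}}

```text
time: 5.25
tool_pos: [584.6, 223.9, 217.2]
orientation: [2.221, 2.217, 0.009]
force: [1.0, -0.9, -0.6]
gripper_width: 0.197
```

```bash
python3 -c "
from h import *
to(604.5,314,205)"
```

```text
pos [584.6 223.9 217.2] t 5.25 w 0.197 F [ 1.  -0.9 -0.6] j7 -0.29
shift [90.1 19.7 12.5] turn [ 0.006 -0.002 -0.002]
```

Emit:
{"api": "send_rows", "payload": {"rows": [{"x": 30,"y": 7,"z": 0,"rx": 0,"ry": 0,"rz": 0,"hand": 0},{"x": 60,"y": 14,"z": 0,"rx": 0.003,"ry": 0,"rz": 0,"hand": 0},{"x": 85,"y": 18,"z": 20,"rx": 0.006,"ry": -0.002,"rz": 0,"hand": 0},{"x": 90,"y": 20,"z": 50,"rx": 0.006,"ry": -0.002,"rz": 0,"hand": 0},{"x": 90,"y": 20,"z": 80,"rx": 0.006,"ry": -0.002,"rz": 0,"hand": 0}]}}

```text
time: 5.67
tool_pos: [605.2, 317.3, 136.8]
orientation: [2.219, 2.223, 0.002]
force: [0.2, -0.9, -2.0]
gripper_width: 0.193
```

```bash
python3 -c "
from h import *
to(604.5,314,61.5)"
```

```text
pos [605.2 317.3 136.8] t 5.67 w 0.193 F [ 0.2 -0.9 -2. ] j7 -0.36
shift [-3.4 -0.8 75.3] turn [ 0.002 -0.001  0.002]
```

Emit:
{"api": "send_rows", "payload": {"rows": [{"x": -3,"y": -1,"z": 25,"rx": 0.002,"ry": 0,"rz": 0,"hand": 0},{"x": -3,"y": -1,"z": 45,"rx": 0.002,"ry": 0,"rz": 0,"hand": 0},{"x": -3,"y": -1,"z": 60,"rx": 0.002,"ry": 0,"rz": 0,"hand": 0},{"x": -3,"y": -1,"z": 68,"rx": 0.002,"ry": 0,"rz": 0,"hand": 0},{"x": -3,"y": -1,"z": 72,"rx": 0.002,"ry": 0,"rz": 0,"hand": 0}]}}

```text
time: 6.08
tool_pos: [603.7, 314.1, 63.7]
orientation: [-2.219, -2.223, 0.003]
force: [-0.2, 0.3, -1.9]
gripper_width: 0.194
```

```bash
python3 -c "
from h import *
to(604.5,314,61.5)
cv2.imwrite('pics/s2.png',cv2.resize(robot.grab_frame('side')[:,:,::-1][90:250,220:400],None,fx=3.5,fy=3.5))
cv2.imwrite('pics/w2.png',robot.grab_frame('wrist')[:,:,::-1])"
```

```text
pos [603.7 314.1  63.7] t 6.08 w 0.194 F [-0.2  0.3 -1.9] j7 -0.34
shift [-0.1  0.8  2.2] turn [-0.002  0.001  0.002]
```

View pics/s2.png

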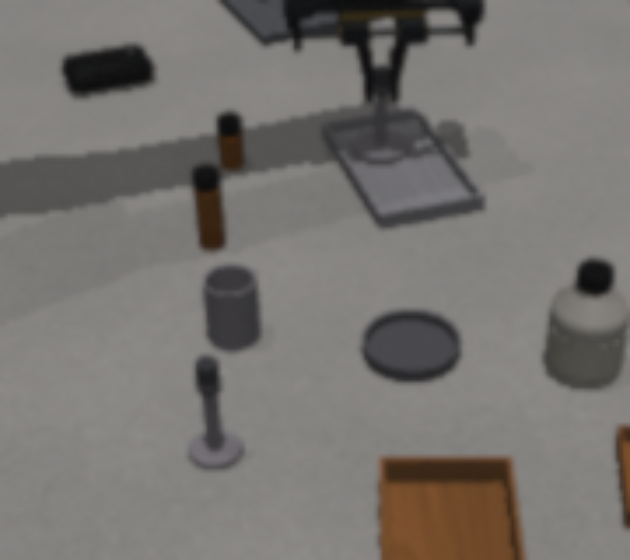

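View pics/w2.png

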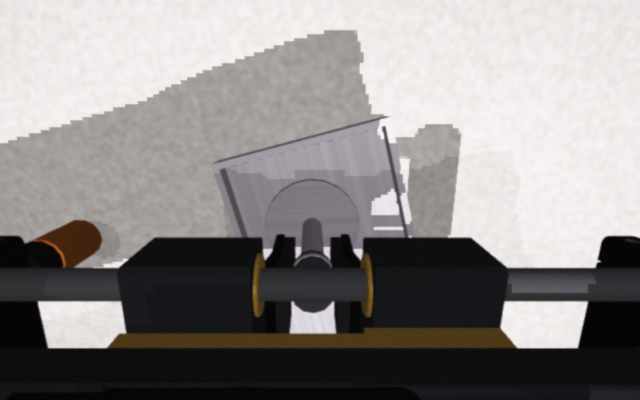

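Side and wrist views both show the disc inside the tray's far end: side crop (380,150), wrist (312,222). I'll set it down and release.

Emit:
{"api": "send_rows", "payload": {"rows": [{"x": 0,"y": 1,"z": 1,"rx": 0,"ry": 0,"rz": 0,"hand": 0},{"x": 0,"y": 1,"z": 2,"rx": 0,"ry": 0,"rz": 0,"hand": 0},{"x": 0,"y": 1,"z": 2.5,"rx": 0,"ry": 0,"rz": 0,"hand": 0},{"x": 0,"y": 1,"z": 2.5,"rx": 0,"ry": 0,"rz": 0,"hand": 0}]}}

```text
time: 6.52
tool_pos: [605.6, 314.5, 62.9]
orientation: [-2.219, -2.223, -0.001]
force: [0.6, -0.3, -1.1]
gripper_width: 0.194
```

Emit:
{"api": "send_rows", "payload": {"rows": [{"x": 0,"y": 0,"z": 1,"rx": 0,"ry": 0,"rz": 0,"hand": 0},{"x": 0,"y": 0,"z": 1.5,"rx": 0,"ry": 0,"rz": 0,"hand": 0},{"x": 0,"y": 0,"z": 2,"rx": 0,"ry": 0,"rz": 0,"hand": 0},{"x": 0,"y": 0,"z": 2,"rx": 0,"ry": 0,"rz": 0,"hand": 0}]}}

```text
time: 6.85
tool_pos: [605.7, 314.6, 61.6]
orientation: [-2.219, -2.223, -0.002]
force: [-2.1, -1.2, 4.8]
gripper_width: 0.196
```

Contact at +5 N, z as expected. Releasing.

Emit:
{"api": "send_rows", "payload": {"rows": [{"x": 0,"y": 0,"z": 0,"rx": 0,"ry": 0,"rz": 0,"hand": 0.25},{"x": 0,"y": 0,"z": 0,"rx": 0,"ry": 0,"rz": 0,"hand": 0.35},{"x": 0,"y": 0,"z": 0,"rx": 0,"ry": 0,"rz": 0,"hand": 0.45},{"x": 0,"y": 0,"z": 0,"rx": 0,"ry": 0,"rz": 0,"hand": 0.55},{"x": 0,"y": 0,"z": 0,"rx": 0,"ry": 0,"rz": 0,"hand": 0.6}]}}

```text
time: 7.27
tool_pos: [605.7, 314.6, 61.5]
orientation: [-2.219, -2.223, -0.002]
force: [0.1, -0.4, -0.0]
gripper_width: 0.466
```

Emit:
{"api": "send_rows", "payload": {"rows": [{"x": 0,"y": 0,"z": -20,"rx": 0,"ry": 0,"rz": 0,"hand": 0.6},{"x": 0,"y": 0,"z": -50,"rx": 0,"ry": 0,"rz": 0,"hand": 0.6},{"x": 0,"y": 0,"z": -85,"rx": 0,"ry": 0,"rz": 0,"hand": 0.6},{"x": 0,"y": 0,"z": -105,"rx": 0,"ry": 0,"rz": 0,"hand": 0.6},{"x": -30,"y": -10,"z": -110,"rx": 0,"ry": 0,"rz": 0,"hand": 0.6}]}}

```text
time: 7.68
tool_pos: [596.9, 290.9, 175.4]
orientation: [-2.212, -2.23, -0.013]
force: [0.7, 1.4, 1.0]
gripper_width: 0.594
```

```bash
python3 -c "
from h import *
to(441.5,-130,165)
cv2.imwrite('pics/s3.png',cv2.resize(robot.grab_frame('side')[:,:,::-1][90:250,220:400],None,fx=3.5,fy=3.5))"
```

```text
pos [596.9 290.9 175.4] t 7.68 w 0.594 F [0.7 1.4 1. ] j7 -0.34
shift [-419.7 -159.     6.8] turn [ 0.006 -0.006  0.009]
```

View pics/s3.png

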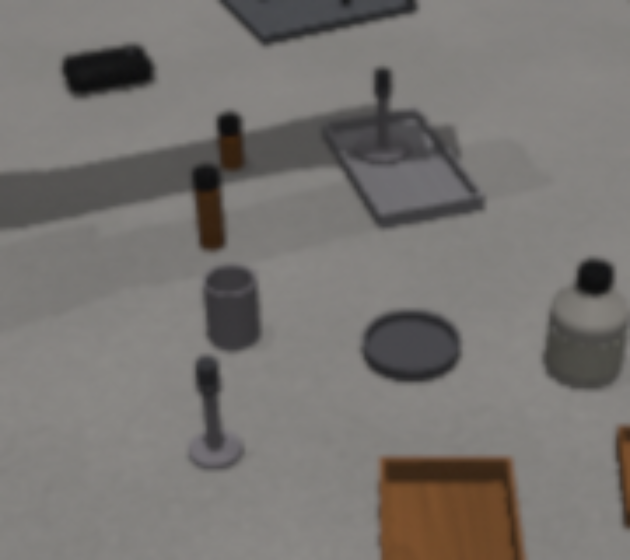

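The large plate stands upright in the tray (side crop 380,115). Next, the small plate.

Emit:
{"api": "send_rows", "payload": {"rows": [{"x": -420,"y": -159,"z": 0,"rx": 0,"ry": 0,"rz": 0,"hand": 0.6},{"x": -420,"y": -159,"z": 0,"rx": 0,"ry": 0,"rz": 0,"hand": 0.6},{"x": -420,"y": -159,"z": 0,"rx": 0,"ry": 0,"rz": 0,"hand": 0.6},{"x": -420,"y": -159,"z": 0,"rx": 0,"ry": 0,"rz": 0,"hand": 0.6},{"x": -420,"y": -159,"z": 0,"rx": 0,"ry": 0,"rz": 0,"hand": 0.6}]}}

```text
time: 8.15
tool_pos: [521.9, 87.4, 172.3]
orientation: [2.221, 2.22, 0.006]
force: [1.4, -1.5, 0.6]
gripper_width: 0.599
```

Emit:
{"api": "send_rows", "payload": {"rows": [{"x": -220,"y": -83,"z": 0,"rx": 0,"ry": 0,"rz": 0,"hand": 0.6},{"x": -220,"y": -83,"z": 0,"rx": 0,"ry": 0,"rz": 0,"hand": 0.6},{"x": -220,"y": -83,"z": 0,"rx": 0,"ry": 0,"rz": 0,"hand": 0.6},{"x": -220,"y": -83,"z": 0,"rx": 0,"ry": 0,"rz": 0,"hand": 0.6},{"x": -220,"y": -83,"z": 0,"rx": 0,"ry": 0,"rz": 0,"hand": 0.6}]}}

```text
time: 8.57
tool_pos: [447.9, -107.3, 171.7]
orientation: [2.221, 2.22, 0.008]
force: [0.9, -0.2, 0.2]
gripper_width: 0.595
```

```bash
python3 -c "
from h import *
to(441.5,-130,160)"
```

```text
pos [ 447.9 -107.3  171.7] t 8.57 w 0.595 F [ 0.9 -0.2  0.2] j7 0.12
shift [-22.8  -6.5  11.7] turn [ 0.004 -0.002 -0.001]
```

Emit:
{"api": "send_rows", "payload": {"rows": [{"x": -23,"y": -6.5,"z": 10,"rx": 0.004,"ry": -0.002,"rz": 0,"hand": 0.6},{"x": -23,"y": -6.5,"z": 10,"rx": 0.004,"ry": -0.002,"rz": 0,"hand": 0.6},{"x": -23,"y": -6.5,"z": 10,"rx": 0.004,"ry": -0.002,"rz": 0,"hand": 0.6},{"x": -23,"y": -6.5,"z": 10,"rx": 0.004,"ry": -0.002,"rz": 0,"hand": 0.6}]}}

```text
time: 8.9
tool_pos: [441.7, -129.7, 161.8]
orientation: [2.222, 2.221, 0.001]
force: [1.0, 1.1, 0.1]
gripper_width: 0.601
```

```bash
python3 -c "
from h import *
to(441.5,-130,58)
cv2.imwrite('pics/w3.png',robot.grab_frame('wrist')[:,:,::-1])
print(proj(robot.calibration('wrist'),[441.5,-130,90]))"
```

```text
pos [ 441.7 -129.7  161.8] t 8.9 w 0.601 F [1.  1.1 0.1] j7 0.18
shift [ -0.3  -0.3 103.8] turn [ 0.001 -0.001 -0.001]
[311.88430847 213.90443638]
```

View pics/w3.png

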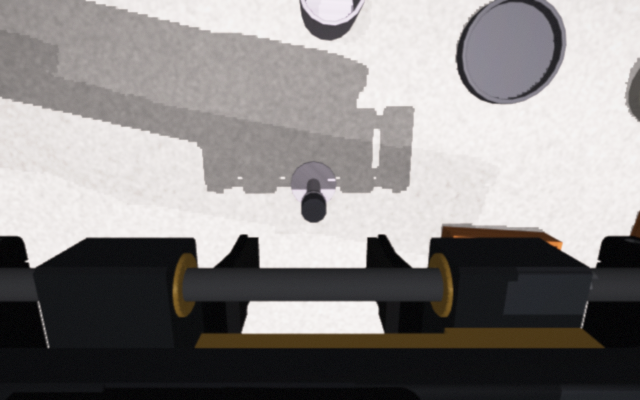

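The small plate's coupling top is at (314,210), against a prediction of (312,214), so about 2 mm off in y. I'll grip it.

Emit:
{"api": "send_rows", "payload": {"rows": [{"x": 1,"y": 0.5,"z": 30,"rx": 0,"ry": 0,"rz": 0,"hand": 0.6},{"x": 1,"y": 0.5,"z": 60,"rx": 0,"ry": 0,"rz": 0,"hand": 0.6},{"x": 1,"y": 0.5,"z": 90,"rx": 0,"ry": 0,"rz": 0,"hand": 0.6},{"x": 1,"y": 0.5,"z": 104,"rx": 0,"ry": 0,"rz": 0,"hand": 0.6},{"x": 1,"y": 0.5,"z": 104,"rx": 0,"ry": 0,"rz": 0,"hand": 0.5}]}}

```text
time: 9.37
tool_pos: [440.8, -127.0, 55.1]
orientation: [-2.216, -2.223, 0.006]
force: [-0.3, -0.0, 0.8]
gripper_width: 0.573
```

Emit:
{"api": "send_rows", "payload": {"rows": [{"x": 0,"y": 0,"z": 0,"rx": 0,"ry": 0,"rz": 0,"hand": 0.3},{"x": 0,"y": 0,"z": 0,"rx": 0,"ry": 0,"rz": 0,"hand": 0.2},{"x": 0,"y": 0,"z": 0,"rx": 0,"ry": 0,"rz": 0,"hand": 0},{"x": 0,"y": 0,"z": 0,"rx": 0,"ry": 0,"rz": 0,"hand": 0},{"x": 0,"y": 0,"z": 0,"rx": 0,"ry": 0,"rz": 0,"hand": 0}]}}

```text
time: 9.78
tool_pos: [441.5, -126.8, 55.9]
orientation: [-2.217, -2.223, 0.003]
force: [-0.3, 0.3, 0.4]
gripper_width: 0.232
```

Emit:
{"api": "send_rows", "payload": {"rows": [{"x": 0,"y": 0,"z": 0,"rx": 0,"ry": 0,"rz": 0,"hand": 0},{"x": 0,"y": 0,"z": 0,"rx": 0,"ry": 0,"rz": 0,"hand": 0},{"x": 0,"y": 0,"z": 0,"rx": 0,"ry": 0,"rz": 0,"hand": 0},{"x": 0,"y": 0,"z": 0,"rx": 0,"ry": 0,"rz": 0,"hand": 0}]}}

```text
time: 10.12
tool_pos: [441.5, -126.8, 55.9]
orientation: [-2.217, -2.223, 0.003]
force: [0.9, -0.3, -1.4]
gripper_width: 0.189
```

Emit:
{"api": "send_rows", "payload": {"rows": [{"x": 0,"y": 0,"z": -5,"rx": 0,"ry": 0,"rz": 0,"hand": 0},{"x": 0,"y": 0,"z": -15,"rx": 0,"ry": 0,"rz": 0,"hand": 0},{"x": 0,"y": 0,"z": -40,"rx": 0,"ry": 0,"rz": 0,"hand": 0},{"x": 0,"y": 0,"z": -75,"rx": 0,"ry": 0,"rz": 0,"hand": 0},{"x": 0,"y": 0,"z": -110,"rx": 0,"ry": 0,"rz": 0,"hand": 0}]}}

```text
time: 10.53
tool_pos: [440.9, -127.6, 167.6]
orientation: [-2.218, -2.222, 0.006]
force: [0.8, 0.8, -1.6]
gripper_width: 0.192
```

```bash
python3 -c "
from h import *
to(627.5,227,185)"
```

```text
pos [ 440.9 -127.6  167.6] t 10.53 w 0.192 F [ 0.8  0.8 -1.6] j7 0.17
shift [354.3 187.  -18.6] turn [-0.004  0.001  0.002]
```

Emit:
{"api": "send_rows", "payload": {"rows": [{"x": 32,"y": 17,"z": -18,"rx": 0,"ry": 0,"rz": 0,"hand": 0},{"x": 64,"y": 34,"z": -18,"rx": 0,"ry": 0,"rz": 0,"hand": 0},{"x": 96,"y": 51,"z": -18,"rx": 0,"ry": 0,"rz": 0,"hand": 0},{"x": 128,"y": 68,"z": -18,"rx": 0,"ry": 0,"rz": 0,"hand": 0},{"x": 160,"y": 85,"z": -18,"rx": 0,"ry": 0,"rz": 0,"hand": 0}]}}

```text
time: 10.95
tool_pos: [526.5, 34.2, 186.3]
orientation: [-2.219, -2.222, 0.004]
force: [1.4, 0.5, 0.2]
gripper_width: 0.199
```

Emit:
{"api": "send_rows", "payload": {"rows": [{"x": 32,"y": 17,"z": 0,"rx": 0,"ry": 0,"rz": 0,"hand": 0},{"x": 64,"y": 34,"z": 0,"rx": 0,"ry": 0,"rz": 0,"hand": 0},{"x": 96,"y": 51,"z": 0,"rx": 0,"ry": 0,"rz": 0,"hand": 0},{"x": 128,"y": 68,"z": 0,"rx": 0,"ry": 0,"rz": 0,"hand": 0},{"x": 160,"y": 85,"z": 0,"rx": 0,"ry": 0,"rz": 0,"hand": 0}]}}

```text
time: 11.37
tool_pos: [611.8, 196.1, 186.9]
orientation: [-2.219, -2.222, 0.004]
force: [0.4, 0.6, -1.1]
gripper_width: 0.189
```

```bash
python3 -c "
from h import *
to(627.5,227,130)"
```

```text
pos [611.8 196.1 186.9] t 11.37 w 0.189 F [ 0.4  0.6 -1.1] j7 -0.19
shift [31.  15.9 56.8] turn [-0.002  0.001  0.001]
```

Emit:
{"api": "send_rows", "payload": {"rows": [{"x": 20,"y": 10,"z": 5,"rx": 0,"ry": 0,"rz": 0,"hand": 0},{"x": 30,"y": 15,"z": 15,"rx": 0,"ry": 0,"rz": 0,"hand": 0},{"x": 31,"y": 16,"z": 35,"rx": 0,"ry": 0,"rz": 0,"hand": 0},{"x": 31,"y": 16,"z": 57,"rx": 0,"ry": 0,"rz": 0,"hand": 0},{"x": 31,"y": 16,"z": 75,"rx": 0,"ry": 0,"rz": 0,"hand": 0}]}}

```text
time: 11.78
tool_pos: [627.4, 227.3, 111.4]
orientation: [-2.219, -2.223, 0.004]
force: [0.7, 0.5, -1.4]
gripper_width: 0.195
```

```bash
python3 -c "
from h import *
to(627.5,227,60)"
```

```text
pos [627.4 227.3 111.4] t 11.78 w 0.195 F [ 0.7  0.5 -1.4] j7 -0.19
shift [-0.2  0.2 51.4] turn [-0.002  0.002  0.002]
```

Emit:
{"api": "send_rows", "payload": {"rows": [{"x": 0,"y": 0,"z": 20,"rx": -0.002,"ry": 0.002,"rz": 0,"hand": 0},{"x": 0,"y": 0,"z": 35,"rx": -0.002,"ry": 0.002,"rz": 0,"hand": 0},{"x": 0,"y": 0,"z": 43,"rx": -0.002,"ry": 0.002,"rz": 0,"hand": 0},{"x": 0,"y": 0,"z": 47,"rx": -0.002,"ry": 0.002,"rz": 0,"hand": 0},{"x": 0,"y": 0,"z": 48,"rx": -0.002,"ry": 0.002,"rz": 0,"hand": 0}]}}

```text
time: 12.2
tool_pos: [627.3, 227.3, 63.7]
orientation: [-2.219, -2.223, 0.0]
force: [0.6, 0.2, -1.8]
gripper_width: 0.198
```

```bash
python3 -c "
from h import *
to(627.5,227,60)
cv2.imwrite('pics/s4.png',cv2.resize(robot.grab_frame('side')[:,:,::-1][90:250,220:400],None,fx=3.5,fy=3.5))"
```

```text
pos [627.3 227.3  63.7] t 12.2 w 0.198 F [ 0.6  0.2 -1.8] j7 -0.17
shift [-0.3  0.2  3.7] turn [-0.     0.     0.002]
```

View pics/s4.png

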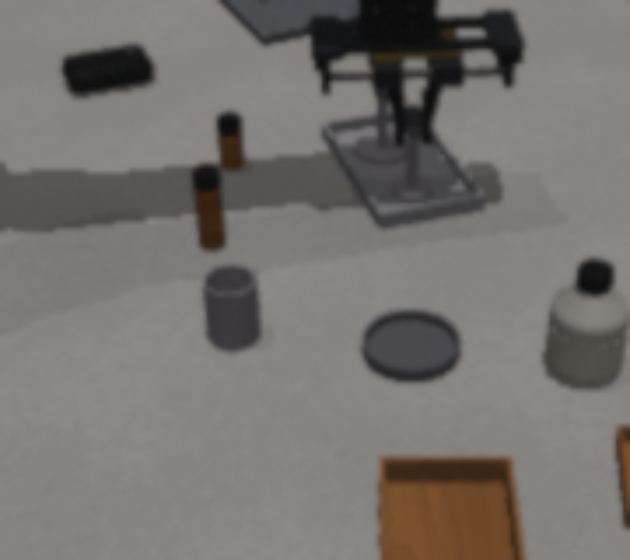

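The disc is over the tray floor, clear of the walls (crop 415,190). Lowering.

Emit:
{"api": "send_rows", "payload": {"rows": [{"x": 0,"y": 0,"z": 1.5,"rx": 0,"ry": 0,"rz": 0,"hand": 0},{"x": 0,"y": 0,"z": 3,"rx": 0,"ry": 0,"rz": 0,"hand": 0},{"x": 0,"y": 0,"z": 4,"rx": 0,"ry": 0,"rz": 0,"hand": 0},{"x": 0,"y": 0,"z": 4,"rx": 0,"ry": 0,"rz": 0,"hand": 0},{"x": 0,"y": 0,"z": 4,"rx": 0,"ry": 0,"rz": 0,"hand": 0}]}}

```text
time: 12.67
tool_pos: [627.6, 227.4, 60.3]
orientation: [-2.219, -2.224, -0.001]
force: [-0.1, -0.0, -0.3]
gripper_width: 0.195
```

Emit:
{"api": "send_rows", "payload": {"rows": [{"x": 0,"y": 0,"z": 0.5,"rx": 0,"ry": 0,"rz": 0,"hand": 0},{"x": 0,"y": 0,"z": 1,"rx": 0,"ry": 0,"rz": 0,"hand": 0},{"x": 0,"y": 0,"z": 1,"rx": 0,"ry": 0,"rz": 0,"hand": 0}]}}

```text
time: 12.92
tool_pos: [628.1, 227.3, 59.9]
orientation: [2.219, 2.223, 0.002]
force: [0.4, -0.6, 3.4]
gripper_width: 0.197
```

Emit:
{"api": "send_rows", "payload": {"rows": [{"x": 0,"y": 0,"z": 0,"rx": 0,"ry": 0,"rz": 0,"hand": 0.25},{"x": 0,"y": 0,"z": 0,"rx": 0,"ry": 0,"rz": 0,"hand": 0.35},{"x": 0,"y": 0,"z": 0,"rx": 0,"ry": 0,"rz": 0,"hand": 0.45},{"x": 0,"y": 0,"z": 0,"rx": 0,"ry": 0,"rz": 0,"hand": 0.55},{"x": 0,"y": 0,"z": 0,"rx": 0,"ry": 0,"rz": 0,"hand": 0.6}]}}

```text
time: 13.33
tool_pos: [628.0, 227.4, 59.7]
orientation: [2.219, 2.223, 0.002]
force: [0.0, 0.3, -0.5]
gripper_width: 0.467
```

Emit:
{"api": "send_rows", "payload": {"rows": [{"x": 0,"y": 0,"z": -20,"rx": 0,"ry": 0,"rz": 0,"hand": 0.6},{"x": 0,"y": 0,"z": -50,"rx": 0,"ry": 0,"rz": 0,"hand": 0.6},{"x": 0,"y": 0,"z": -85,"rx": 0,"ry": 0,"rz": 0,"hand": 0.6},{"x": 0,"y": 0,"z": -105,"rx": 0,"ry": 0,"rz": 0,"hand": 0.6},{"x": -15,"y": -30,"z": -110,"rx": 0,"ry": 0,"rz": 0,"hand": 0.6}]}}

```text
time: 13.75
tool_pos: [602.2, 215.0, 173.5]
orientation: [2.214, 2.223, 0.013]
force: [0.3, 0.5, 0.5]
gripper_width: 0.594
```

```bash
python3 -c "
from h import *
to(432,155.5,150)
cv2.imwrite('pics/s5.png',cv2.resize(robot.grab_frame('side')[:,:,::-1][90:250,220:400],None,fx=3.5,fy=3.5))"
```

```text
pos [602.2 215.  173.5] t 13.75 w 0.594 F [0.3 0.5 0.5] j7 -0.22
shift [ -58.9 -170.6   21.9] turn [ 0.009 -0.003  0.004]
```

View pics/s5.png

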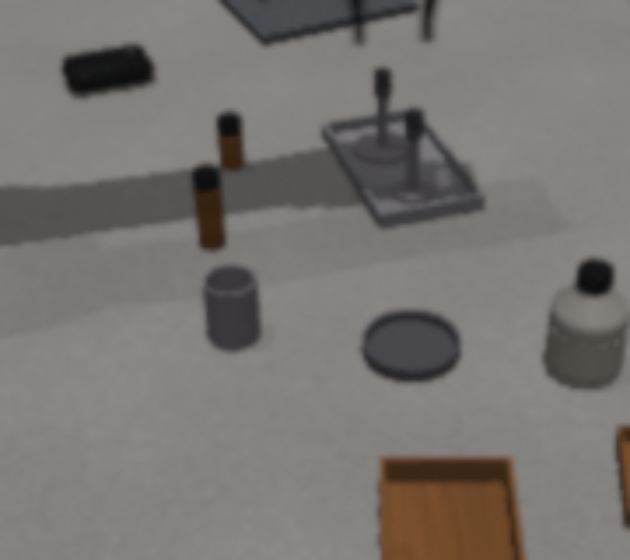

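Both plates stand in the tray (crop 383,115 and 415,155). Next, the tall vial.

Emit:
{"api": "send_rows", "payload": {"rows": [{"x": -59,"y": -171,"z": 10,"rx": 0.009,"ry": -0.003,"rz": 0.004,"hand": 0.6},{"x": -59,"y": -171,"z": 10,"rx": 0.009,"ry": -0.003,"rz": 0.004,"hand": 0.6},{"x": -59,"y": -171,"z": 15,"rx": 0.009,"ry": -0.003,"rz": 0.004,"hand": 0.6},{"x": -59,"y": -171,"z": 20,"rx": 0.009,"ry": -0.003,"rz": 0.004,"hand": 0.6},{"x": -59,"y": -171,"z": 20,"rx": 0.009,"ry": -0.003,"rz": 0.004,"hand": 0.6}]}}

```text
time: 14.22
tool_pos: [419.5, 148.3, 149.4]
orientation: [-2.221, -2.212, 0.016]
force: [0.2, 0.2, 0.8]
gripper_width: 0.596
```

```bash
python3 -c "
from h import *
to(432,155.5,36)
cv2.imwrite('pics/w4.png',robot.grab_frame('wrist')[:,:,::-1])
print(proj(robot.calibration('wrist'),[432,155.5,80]))"
```

```text
pos [419.5 148.3 149.4] t 14.22 w 0.596 F [0.2 0.2 0.8] j7 -0.45
shift [  7.6  13.8 113.3] turn [-0.012  0.003 -0.004]
[334.61635803 202.74989573]
```

View pics/w4.png

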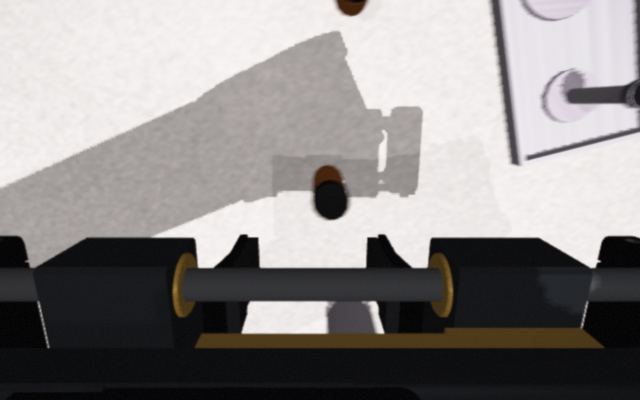

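Tall vial cap at (331,199), predicted (335,203). The arm was still settling, so I'll correct at hover and check again.

Emit:
{"api": "send_rows", "payload": {"rows": [{"x": 8,"y": 13,"z": 8,"rx": -0.012,"ry": 0.003,"rz": -0.004,"hand": 0.6},{"x": 8,"y": 13,"z": 8,"rx": -0.012,"ry": 0.003,"rz": -0.004,"hand": 0.6},{"x": 8,"y": 13,"z": 8,"rx": -0.012,"ry": 0.003,"rz": -0.004,"hand": 0.6},{"x": 8,"y": 13,"z": 8,"rx": -0.012,"ry": 0.003,"rz": -0.004,"hand": 0.6}]}}

```text
time: 14.6
tool_pos: [431.2, 155.4, 141.2]
orientation: [-2.222, -2.219, 0.002]
force: [-0.8, -0.2, 0.5]
gripper_width: 0.604
```

```bash
python3 -c "
from h import *
to(432,155.5,36)"
```

```text
pos [431.2 155.4 141.2] t 14.6 w 0.604 F [-0.8 -0.2  0.5] j7 -0.43
shift [1.000e-01 1.000e+00 1.052e+02] turn [-0.002  0.    -0.001]
```

Emit:
{"api": "send_rows", "payload": {"rows": [{"x": 0,"y": 0,"z": 30,"rx": 0,"ry": 0,"rz": 0,"hand": 0.6},{"x": 0,"y": 0,"z": 60,"rx": 0,"ry": 0,"rz": 0,"hand": 0.6},{"x": 0,"y": 0,"z": 85,"rx": 0,"ry": 0,"rz": 0,"hand": 0.6},{"x": 0,"y": 0,"z": 100,"rx": 0,"ry": 0,"rz": 0,"hand": 0.6},{"x": 0,"y": 0,"z": 105,"rx": 0,"ry": 0,"rz": 0,"hand": 0.6}]}}

```text
time: 15.02
tool_pos: [429.9, 154.4, 34.2]
orientation: [-2.222, -2.219, 0.009]
force: [-0.6, -0.0, -0.3]
gripper_width: 0.593
```

Emit:
{"api": "send_rows", "payload": {"rows": [{"x": 0,"y": 0,"z": 0,"rx": 0,"ry": 0,"rz": 0,"hand": 0.4},{"x": 0,"y": 0,"z": 0,"rx": 0,"ry": 0,"rz": 0,"hand": 0.3},{"x": 0,"y": 0,"z": 0,"rx": 0,"ry": 0,"rz": 0,"hand": 0.2},{"x": 0,"y": 0,"z": 0,"rx": 0,"ry": 0,"rz": 0,"hand": 0.1},{"x": 0,"y": 0,"z": 0,"rx": 0,"ry": 0,"rz": 0,"hand": 0.1}]}}

```text
time: 15.43
tool_pos: [430.5, 154.8, 35.0]
orientation: [-2.222, -2.219, 0.006]
force: [0.6, -0.2, -0.5]
gripper_width: 0.309
```

Emit:
{"api": "send_rows", "payload": {"rows": [{"x": 0,"y": 0,"z": 0,"rx": 0,"ry": 0,"rz": 0,"hand": 0.1},{"x": 0,"y": 0,"z": 0,"rx": 0,"ry": 0,"rz": 0,"hand": 0.1},{"x": 0,"y": 0,"z": 0,"rx": 0,"ry": 0,"rz": 0,"hand": 0.1},{"x": 0,"y": 0,"z": 0,"rx": 0,"ry": 0,"rz": 0,"hand": 0.1}]}}

```text
time: 15.77
tool_pos: [430.5, 154.8, 35.1]
orientation: [-2.222, -2.219, 0.006]
force: [-0.0, 0.4, -0.3]
gripper_width: 0.292
```

Emit:
{"api": "send_rows", "payload": {"rows": [{"x": 0,"y": 0,"z": -5,"rx": 0,"ry": 0,"rz": 0,"hand": 0},{"x": 0,"y": 0,"z": -15,"rx": 0,"ry": 0,"rz": 0,"hand": 0},{"x": 0,"y": 0,"z": -40,"rx": 0,"ry": 0,"rz": 0,"hand": 0},{"x": 0,"y": 0,"z": -75,"rx": 0,"ry": 0,"rz": 0,"hand": 0},{"x": 0,"y": 0,"z": -110,"rx": 0,"ry": 0,"rz": 0,"hand": 0}]}}

```text
time: 16.18
tool_pos: [430.5, 154.1, 146.8]
orientation: [-2.224, -2.218, 0.008]
force: [0.4, 1.0, -0.4]
gripper_width: 0.289
```

```bash
python3 -c "
from h import *
to(605.7,-270,150)"
```

```text
pos [430.5 154.1 146.8] t 16.18 w 0.289 F [ 0.4  1.  -0.4] j7 -0.44
shift [-423.6  176.3   -2.5] turn [-0.004  0.003 -0.003]
```

Emit:
{"api": "send_rows", "payload": {"rows": [{"x": -34,"y": 14,"z": -6,"rx": 0,"ry": 0,"rz": 0,"hand": 0},{"x": -69,"y": 28.5,"z": -6,"rx": 0,"ry": 0,"rz": 0,"hand": 0},{"x": -104,"y": 43,"z": -6,"rx": 0,"ry": 0,"rz": 0,"hand": 0},{"x": -139,"y": 57.5,"z": -6,"rx": 0,"ry": 0,"rz": 0,"hand": 0},{"x": -174,"y": 72,"z": -6,"rx": 0,"ry": 0,"rz": 0,"hand": 0}]}}

```text
time: 16.6
tool_pos: [502.6, -21.8, 154.4]
orientation: [-2.224, -2.219, 0.005]
force: [2.1, 0.8, -0.5]
gripper_width: 0.29
```

Emit:
{"api": "send_rows", "payload": {"rows": [{"x": -34,"y": 14,"z": 0,"rx": 0,"ry": 0,"rz": 0,"hand": 0},{"x": -69,"y": 28.5,"z": 0,"rx": 0,"ry": 0,"rz": 0,"hand": 0},{"x": -104,"y": 43,"z": 0,"rx": 0,"ry": 0,"rz": 0,"hand": 0},{"x": -139,"y": 57.5,"z": 0,"rx": 0,"ry": 0,"rz": 0,"hand": 0},{"x": -174,"y": 72,"z": 0,"rx": 0,"ry": 0,"rz": 0,"hand": 0}]}}

```text
time: 17.02
tool_pos: [574.8, -197.3, 155.3]
orientation: [-2.223, -2.22, 0.005]
force: [1.5, 0.6, 0.3]
gripper_width: 0.293
```

```bash
python3 -c "
from h import *
to(605.7,-270,150)"
```

```text
pos [ 574.8 -197.3  155.3] t 17.02 w 0.293 F [1.5 0.6 0.3] j7 0.53
shift [-72.6  31.    5.3] turn [-0.002  0.002 -0.001]
```

Emit:
{"api": "send_rows", "payload": {"rows": [{"x": -34,"y": 14,"z": 0,"rx": 0,"ry": 0,"rz": 0,"hand": 0},{"x": -60,"y": 25,"z": 0,"rx": 0,"ry": 0,"rz": 0,"hand": 0},{"x": -72,"y": 31,"z": 10,"rx": 0,"ry": 0,"rz": 0,"hand": 0},{"x": -72.5,"y": 31,"z": 35,"rx": 0,"ry": 0,"rz": 0,"hand": 0},{"x": -72.5,"y": 31,"z": 60,"rx": 0,"ry": 0,"rz": 0,"hand": 0}]}}

```text
time: 17.43
tool_pos: [606.0, -272.0, 96.2]
orientation: [2.224, 2.216, -0.004]
force: [-0.1, 0.4, -0.5]
gripper_width: 0.292
```

```bash
python3 -c "
from h import *
to(605.7,-270,39)"
```

```text
pos [ 606.  -272.    96.2] t 17.43 w 0.292 F [-0.1  0.4 -0.5] j7 0.68
shift [ 2.1 -0.3 57.2] turn [-0.001  0.003 -0.003]
```

Emit:
{"api": "send_rows", "payload": {"rows": [{"x": 2,"y": 0,"z": 20,"rx": 0,"ry": 0.003,"rz": 0,"hand": 0},{"x": 2,"y": 0,"z": 36,"rx": 0,"ry": 0.003,"rz": 0,"hand": 0},{"x": 2,"y": 0,"z": 46,"rx": 0,"ry": 0.003,"rz": 0,"hand": 0},{"x": 2,"y": 0,"z": 52,"rx": 0,"ry": 0.003,"rz": 0,"hand": 0},{"x": 2,"y": 0,"z": 54,"rx": 0,"ry": 0.003,"rz": 0,"hand": 0}]}}

```text
time: 17.85
tool_pos: [606.0, -269.9, 42.1]
orientation: [-2.224, -2.218, 0.001]
force: [0.7, 0.5, -0.9]
gripper_width: 0.294
```

```bash
python3 -c "
from h import *
to(605.7,-270,39)
cv2.imwrite('pics/s6.png',cv2.resize(robot.grab_frame('side')[:,:,::-1][140:300,260:440],None,fx=3.5,fy=3.5))"
```

```text
pos [ 606.  -269.9   42.1] t 17.85 w 0.294 F [ 0.7  0.5 -0.9] j7 0.71
shift [-0.1 -0.2  3.1] turn [-0.001  0.    -0.003]
```

View pics/s6.png

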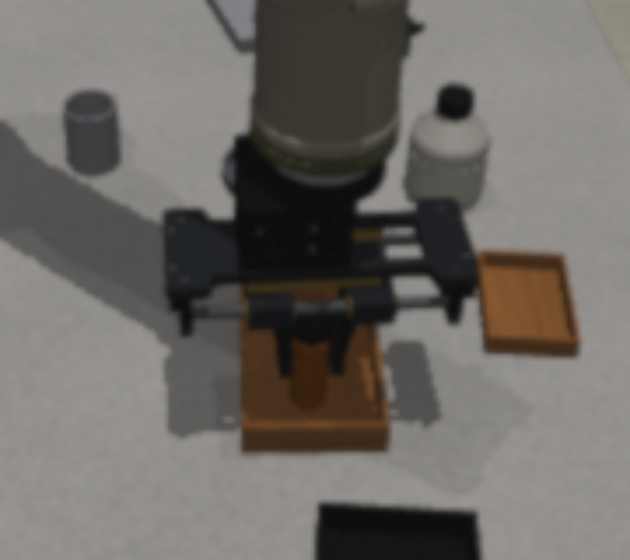

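The vial hangs upright just above the box floor, in the near half (crop 308,400).

Emit:
{"api": "send_rows", "payload": {"rows": [{"x": 0,"y": 0,"z": 1.5,"rx": 0,"ry": 0,"rz": 0,"hand": 0},{"x": 0,"y": 0,"z": 3,"rx": 0,"ry": 0,"rz": 0,"hand": 0},{"x": 0,"y": 0,"z": 4,"rx": 0,"ry": 0,"rz": 0,"hand": 0},{"x": 0,"y": 0,"z": 4,"rx": 0,"ry": 0,"rz": 0,"hand": 0},{"x": 0,"y": 0,"z": 4,"rx": 0,"ry": 0,"rz": 0,"hand": 0}]}}

```text
time: 18.32
tool_pos: [606.6, -270.1, 39.1]
orientation: [2.224, 2.218, 0.0]
force: [-1.3, 0.1, 4.1]
gripper_width: 0.29
```

Emit:
{"api": "send_rows", "payload": {"rows": [{"x": 0,"y": 0,"z": 0,"rx": 0,"ry": 0,"rz": 0,"hand": 0.35},{"x": 0,"y": 0,"z": 0,"rx": 0,"ry": 0,"rz": 0,"hand": 0.4},{"x": 0,"y": 0,"z": 0,"rx": 0,"ry": 0,"rz": 0,"hand": 0.45},{"x": 0,"y": 0,"z": 0,"rx": 0,"ry": 0,"rz": 0,"hand": 0.5},{"x": 0,"y": 0,"z": 0,"rx": 0,"ry": 0,"rz": 0,"hand": 0.55}]}}

```text
time: 18.73
tool_pos: [606.5, -270.1, 39.0]
orientation: [2.224, 2.218, -0.0]
force: [1.0, 1.1, -0.7]
gripper_width: 0.5
```

Emit:
{"api": "send_rows", "payload": {"rows": [{"x": 0,"y": 0,"z": -20,"rx": 0,"ry": 0,"rz": 0,"hand": 0.55},{"x": 0,"y": 0,"z": -50,"rx": 0,"ry": 0,"rz": 0,"hand": 0.55},{"x": 0,"y": 0,"z": -85,"rx": 0,"ry": 0,"rz": 0,"hand": 0.6},{"x": 0,"y": 0,"z": -105,"rx": 0,"ry": 0,"rz": 0,"hand": 0.6},{"x": 30,"y": -5,"z": -110,"rx": 0,"ry": 0,"rz": 0,"hand": 0.6}]}}

```text
time: 19.15
tool_pos: [601.5, -247.1, 153.7]
orientation: [2.227, 2.204, -0.0]
force: [0.7, -1.5, 0.2]
gripper_width: 0.592
```

```bash
python3 -c "
from h import *
to(449,299,140)
cv2.imwrite('pics/w5.png',robot.grab_frame('wrist')[:,:,::-1])"
```

```text
pos [ 601.5 -247.1  153.7] t 19.15 w 0.592 F [ 0.7 -1.5  0.2] j7 0.61
shift [ 544.5 -158.3    9.5] turn [ 0.006  0.006 -0.01 ]
```

View pics/w5.png

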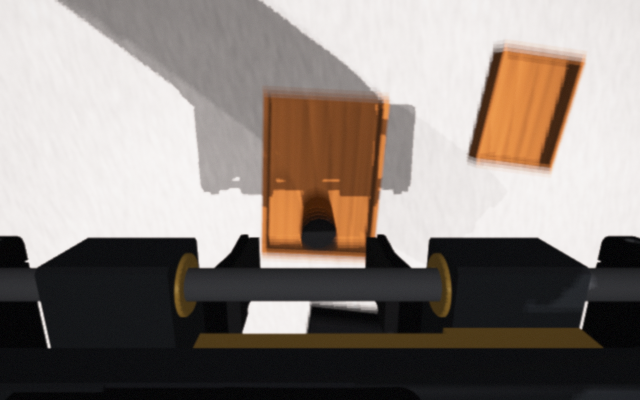

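The tall vial stands in the box (wrist 318,232). Next, the short vial.

Emit:
{"api": "send_rows", "payload": {"rows": [{"x": 544,"y": -158,"z": 0,"rx": 0.006,"ry": 0.006,"rz": -0.01,"hand": 0.6},{"x": 544,"y": -158,"z": 0,"rx": 0.006,"ry": 0.006,"rz": -0.01,"hand": 0.6},{"x": 544,"y": -158,"z": 0,"rx": 0.006,"ry": 0.006,"rz": -0.01,"hand": 0.6},{"x": 544,"y": -158,"z": 0,"rx": 0.006,"ry": 0.006,"rz": -0.01,"hand": 0.6},{"x": 544,"y": -158,"z": 0,"rx": 0.006,"ry": 0.006,"rz": -0.01,"hand": 0.6}]}}

```text
time: 19.62
tool_pos: [543.6, -37.8, 149.6]
orientation: [-2.208, -2.226, -0.005]
force: [1.5, 1.0, -0.6]
gripper_width: 0.601
```

Emit:
{"api": "send_rows", "payload": {"rows": [{"x": 344,"y": -100,"z": 0,"rx": 0,"ry": 0,"rz": 0,"hand": 0.6},{"x": 344,"y": -100,"z": 0,"rx": 0,"ry": 0,"rz": 0,"hand": 0.6},{"x": 344,"y": -100,"z": 0,"rx": 0,"ry": 0,"rz": 0,"hand": 0.6},{"x": 344,"y": -100,"z": 0,"rx": 0,"ry": 0,"rz": 0,"hand": 0.6},{"x": 344,"y": -100,"z": 0,"rx": 0,"ry": 0,"rz": 0,"hand": 0.6}]}}

```text
time: 20.03
tool_pos: [483.5, 161.8, 151.4]
orientation: [-2.208, -2.226, -0.006]
force: [1.9, -0.1, 0.1]
gripper_width: 0.6
```

```bash
python3 -c "
from h import *
to(449,299,140)"
```

```text
pos [483.5 161.8 151.4] t 20.03 w 0.6 F [ 1.9 -0.1  0.1] j7 -0.28
shift [137.4 -33.4  12.5] turn [-0.002 -0.008  0.008]
```

Emit:
{"api": "send_rows", "payload": {"rows": [{"x": 137,"y": -33,"z": 10,"rx": -0.002,"ry": -0.008,"rz": 0.008,"hand": 0.6},{"x": 137,"y": -33,"z": 10,"rx": -0.002,"ry": -0.008,"rz": 0.008,"hand": 0.6},{"x": 137,"y": -33,"z": 10,"rx": -0.002,"ry": -0.008,"rz": 0.008,"hand": 0.6},{"x": 137,"y": -33,"z": 10,"rx": -0.002,"ry": -0.008,"rz": 0.008,"hand": 0.6},{"x": 137,"y": -33,"z": 10,"rx": -0.002,"ry": -0.008,"rz": 0.008,"hand": 0.6}]}}

```text
time: 20.45
tool_pos: [446.7, 304.0, 141.8]
orientation: [-2.212, -2.23, 0.001]
force: [-0.1, 0.1, 1.1]
gripper_width: 0.599
```

```bash
python3 -c "
from h import *
to(449,299,23)
cv2.imwrite('pics/w6.png',robot.grab_frame('wrist')[:,:,::-1])
print(proj(robot.calibration('wrist'),[449,299,55]))"
```

```text
pos [446.7 304.  141.8] t 20.45 w 0.599 F [-0.1  0.1  1.1] j7 -0.52
shift [ -5.    2.4 118.8] turn [-0.001  0.     0.008]
[313.90131685 209.1760996 ]
```

View pics/w6.png

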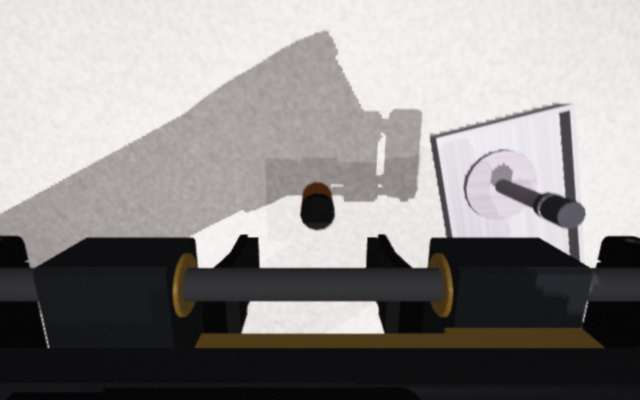

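Short vial cap at (317,212), predicted (314,209), which is good. Descending to grip.

Emit:
{"api": "send_rows", "payload": {"rows": [{"x": -5,"y": 3,"z": 30,"rx": 0,"ry": 0,"rz": 0.008,"hand": 0.6},{"x": -5,"y": 3,"z": 60,"rx": 0,"ry": 0,"rz": 0.008,"hand": 0.6},{"x": -5,"y": 3,"z": 90,"rx": 0,"ry": 0,"rz": 0.008,"hand": 0.6},{"x": -5,"y": 3,"z": 110,"rx": 0,"ry": 0,"rz": 0.008,"hand": 0.6},{"x": -5,"y": 3,"z": 117,"rx": 0,"ry": 0,"rz": 0.008,"hand": 0.6}]}}

```text
time: 20.92
tool_pos: [450.0, 293.0, 22.3]
orientation: [2.227, 2.215, -0.009]
force: [0.8, -1.0, 0.2]
gripper_width: 0.598
```

Emit:
{"api": "send_rows", "payload": {"rows": [{"x": 0,"y": 0,"z": 0,"rx": 0,"ry": 0,"rz": 0,"hand": 0.4},{"x": 0,"y": 0,"z": 0,"rx": 0,"ry": 0,"rz": 0,"hand": 0.3},{"x": 0,"y": 0,"z": 0,"rx": 0,"ry": 0,"rz": 0,"hand": 0.2},{"x": 0,"y": 0,"z": 0,"rx": 0,"ry": 0,"rz": 0,"hand": 0.1},{"x": 0,"y": 0,"z": 0,"rx": 0,"ry": 0,"rz": 0,"hand": 0}]}}

```text
time: 21.33
tool_pos: [450.7, 293.5, 23.4]
orientation: [2.227, 2.215, -0.006]
force: [-0.8, -0.1, 0.6]
gripper_width: 0.302
```

Emit:
{"api": "send_rows", "payload": {"rows": [{"x": 0,"y": 0,"z": 0,"rx": 0,"ry": 0,"rz": 0,"hand": 0},{"x": 0,"y": 0,"z": 0,"rx": 0,"ry": 0,"rz": 0,"hand": 0},{"x": 0,"y": 0,"z": 0,"rx": 0,"ry": 0,"rz": 0,"hand": 0},{"x": 0,"y": 0,"z": 0,"rx": 0,"ry": 0,"rz": 0,"hand": 0}]}}

```text
time: 21.67
tool_pos: [450.6, 293.7, 23.5]
orientation: [2.227, 2.215, -0.005]
force: [-0.9, -0.5, -0.8]
gripper_width: 0.289
```

Emit:
{"api": "send_rows", "payload": {"rows": [{"x": 0,"y": 0,"z": -5,"rx": 0,"ry": 0,"rz": 0,"hand": 0},{"x": 0,"y": 0,"z": -15,"rx": 0,"ry": 0,"rz": 0,"hand": 0},{"x": 0,"y": 0,"z": -40,"rx": 0,"ry": 0,"rz": 0,"hand": 0},{"x": 0,"y": 0,"z": -75,"rx": 0,"ry": 0,"rz": 0,"hand": 0},{"x": 0,"y": 0,"z": -110,"rx": 0,"ry": 0,"rz": 0,"hand": 0}]}}

```text
time: 22.08
tool_pos: [450.6, 293.2, 135.2]
orientation: [2.227, 2.214, -0.007]
force: [0.3, 0.6, -0.3]
gripper_width: 0.29
```

```bash
python3 -c "
from h import *
to(609,-212,140)
cv2.imwrite('pics/w7.png',robot.grab_frame('wrist')[:,:,::-1])"
```

```text
pos [450.6 293.2 135.2] t 22.08 w 0.29 F [ 0.3  0.6 -0.3] j7 -0.51
shift [-504.2  161.4   -3.1] turn [-0.002  0.004 -0.006]
```

View pics/w7.png

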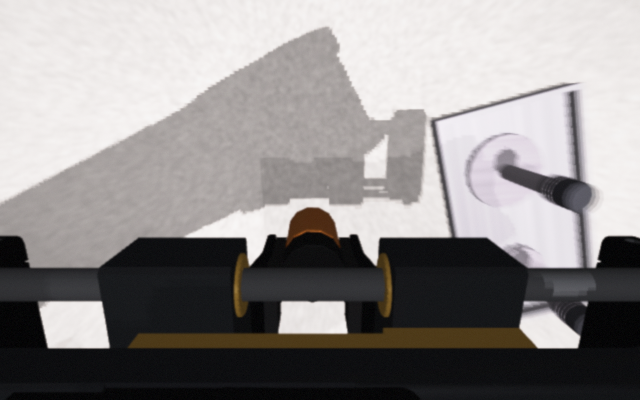

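The short vial is held upright (wrist 313,240). Carrying it over.

Emit:
{"api": "send_rows", "payload": {"rows": [{"x": -34,"y": 11,"z": -10,"rx": 0,"ry": 0,"rz": 0,"hand": 0},{"x": -70,"y": 22,"z": -10,"rx": 0,"ry": 0,"rz": 0,"hand": 0},{"x": -106,"y": 34,"z": -10,"rx": 0,"ry": 0,"rz": 0,"hand": 0},{"x": -142,"y": 45,"z": -10,"rx": 0,"ry": 0,"rz": 0,"hand": 0},{"x": -178,"y": 57,"z": -10,"rx": 0,"ry": 0,"rz": 0,"hand": 0}]}}

```text
time: 22.55
tool_pos: [510.0, 114.9, 152.9]
orientation: [2.229, 2.214, 0.01]
force: [1.1, 0.9, -0.2]
gripper_width: 0.289
```

Emit:
{"api": "send_rows", "payload": {"rows": [{"x": -36,"y": 11.5,"z": 0,"rx": 0,"ry": 0,"rz": 0,"hand": 0},{"x": -72,"y": 23,"z": 0,"rx": 0,"ry": 0,"rz": 0,"hand": 0},{"x": -108,"y": 34.5,"z": 0,"rx": 0,"ry": 0,"rz": 0,"hand": 0},{"x": -144,"y": 46,"z": 0,"rx": 0,"ry": 0,"rz": 0,"hand": 0},{"x": -180,"y": 57.5,"z": 0,"rx": 0,"ry": 0,"rz": 0,"hand": 0}]}}

```text
time: 22.97
tool_pos: [566.7, -67.3, 153.2]
orientation: [2.228, 2.214, 0.011]
force: [-0.7, 0.5, 0.2]
gripper_width: 0.289
```

```bash
python3 -c "
from h import *
to(609,-214,140)"
```

```text
pos [566.7 -67.3 153.2] t 22.97 w 0.289 F [-0.7  0.5  0.2] j7 0.28
shift [-146.5   43.2   12.8] turn [ 0.006 -0.005 -0.006]
```

Emit:
{"api": "send_rows", "payload": {"rows": [{"x": -36,"y": 11,"z": 0,"rx": 0,"ry": 0,"rz": 0,"hand": 0},{"x": -72,"y": 22,"z": 0,"rx": 0.006,"ry": -0.005,"rz": -0.006,"hand": 0},{"x": -108,"y": 32,"z": 0,"rx": 0.006,"ry": -0.005,"rz": -0.006,"hand": 0},{"x": -138,"y": 41,"z": 0,"rx": 0.006,"ry": -0.005,"rz": -0.006,"hand": 0},{"x": -146,"y": 43,"z": 15,"rx": 0.006,"ry": -0.005,"rz": -0.006,"hand": 0}]}}

```text
time: 23.38
tool_pos: [609.6, -220.5, 140.9]
orientation: [2.224, 2.21, -0.001]
force: [-0.7, -0.6, -0.3]
gripper_width: 0.289
```

```bash
python3 -c "
from h import *
to(609,-214,27.5)"
```

```text
pos [ 609.6 -220.5  140.9] t 23.38 w 0.289 F [-0.7 -0.6 -0.3] j7 0.58
shift [  7.1  -1.1 113.4] turn [ 0.004  0.005 -0.006]
```

Emit:
{"api": "send_rows", "payload": {"rows": [{"x": 7,"y": -1,"z": 25,"rx": 0.004,"ry": 0.005,"rz": -0.006,"hand": 0},{"x": 7,"y": -1,"z": 55,"rx": 0.004,"ry": 0.005,"rz": -0.006,"hand": 0},{"x": 7,"y": -1,"z": 80,"rx": 0.004,"ry": 0.005,"rz": -0.006,"hand": 0},{"x": 7,"y": -1,"z": 98,"rx": 0.004,"ry": 0.005,"rz": -0.006,"hand": 0},{"x": 7,"y": -1,"z": 106,"rx": 0.004,"ry": 0.005,"rz": -0.006,"hand": 0}]}}

```text
time: 23.8
tool_pos: [607.8, -213.0, 32.4]
orientation: [-2.219, -2.219, 0.002]
force: [-0.8, -0.5, -0.6]
gripper_width: 0.292
```

```bash
python3 -c "
from h import *
to(609,-214,27.5)
cv2.imwrite('pics/s7.png',cv2.resize(robot.grab_frame('side')[:,:,::-1][140:300,260:440],None,fx=3.5,fy=3.5))"
```

```text
pos [ 607.8 -213.    32.4] t 23.8 w 0.292 F [-0.8 -0.5 -0.6] j7 0.64
shift [-1.   1.2  4.9] turn [-0.003 -0.001  0.   ]
```

View pics/s7.png

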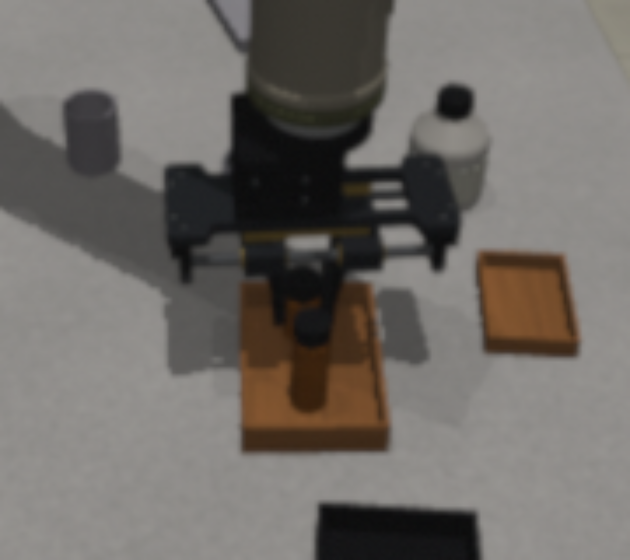

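The tall vial stands (310,365) and the short one hangs behind it inside the box. Lowering.

Emit:
{"api": "send_rows", "payload": {"rows": [{"x": 0,"y": 0,"z": 2,"rx": 0,"ry": 0,"rz": 0,"hand": 0},{"x": 0,"y": 0,"z": 4,"rx": 0,"ry": 0,"rz": 0,"hand": 0},{"x": 0,"y": 0,"z": 5.5,"rx": 0,"ry": 0,"rz": 0,"hand": 0},{"x": 0,"y": 0,"z": 5.5,"rx": 0,"ry": 0,"rz": 0,"hand": 0},{"x": 0,"y": 0,"z": 5.5,"rx": 0,"ry": 0,"rz": 0,"hand": 0}]}}

```text
time: 24.27
tool_pos: [608.2, -213.1, 27.5]
orientation: [-2.22, -2.22, 0.002]
force: [0.4, 0.2, -0.3]
gripper_width: 0.289
```

Emit:
{"api": "send_rows", "payload": {"rows": [{"x": 0,"y": 0,"z": 0.5,"rx": 0,"ry": 0,"rz": 0,"hand": 0},{"x": 0,"y": 0,"z": 1,"rx": 0,"ry": 0,"rz": 0,"hand": 0},{"x": 0,"y": 0,"z": 1,"rx": 0,"ry": 0,"rz": 0,"hand": 0}]}}

```text
time: 24.52
tool_pos: [608.6, -213.2, 27.3]
orientation: [-2.22, -2.221, 0.0]
force: [-1.4, 1.5, 4.8]
gripper_width: 0.29
```

Emit:
{"api": "send_rows", "payload": {"rows": [{"x": 0,"y": 0,"z": 0,"rx": 0,"ry": 0,"rz": 0,"hand": 0.35},{"x": 0,"y": 0,"z": 0,"rx": 0,"ry": 0,"rz": 0,"hand": 0.4},{"x": 0,"y": 0,"z": 0,"rx": 0,"ry": 0,"rz": 0,"hand": 0.45},{"x": 0,"y": 0,"z": 0,"rx": 0,"ry": 0,"rz": 0,"hand": 0.5},{"x": 0,"y": 0,"z": 0,"rx": 0,"ry": 0,"rz": 0,"hand": 0.5}]}}

```text
time: 24.93
tool_pos: [608.6, -213.2, 27.2]
orientation: [-2.22, -2.221, 0.001]
force: [0.1, 0.0, -0.1]
gripper_width: 0.476
```

Emit:
{"api": "send_rows", "payload": {"rows": [{"x": 0,"y": 0,"z": -20,"rx": 0,"ry": 0,"rz": 0,"hand": 0.5},{"x": 0,"y": 0,"z": -50,"rx": 0,"ry": 0,"rz": 0,"hand": 0.5},{"x": 0,"y": 0,"z": -85,"rx": 0,"ry": 0,"rz": 0,"hand": 0.6},{"x": 0,"y": 0,"z": -115,"rx": 0,"ry": 0,"rz": 0,"hand": 0.8},{"x": 30,"y": -30,"z": -120,"rx": 0,"ry": 0,"rz": 0,"hand": 1}]}}

```text
time: 25.35
tool_pos: [584.1, -190.7, 153.6]
orientation: [2.219, 2.209, 0.003]
force: [0.5, 0.2, 2.7]
gripper_width: 0.644
```

```bash
python3 -c "
from h import *
to(454,12.4,140,45);to(454,12.4,140,-45)
cv2.imwrite('pics/s8.png',cv2.resize(robot.grab_frame('side')[:,:,::-1][140:300,260:440],None,fx=3.5,fy=3.5))"
```

```text
pos [ 584.1 -190.7  153.6] t 25.35 w 0.644 F [0.5 0.2 2.7] j7 0.53
shift [ 202.5 -131.2   11.2] turn [ 0.006  0.009 -0.79 ]
pos [ 584.1 -190.7  153.6] t 25.35 w 0.644 F [0.5 0.2 2.7] j7 0.53
shift [ 202.5 -131.2   11.2] turn [0.011 0.002 0.781]
```

View pics/s8.png

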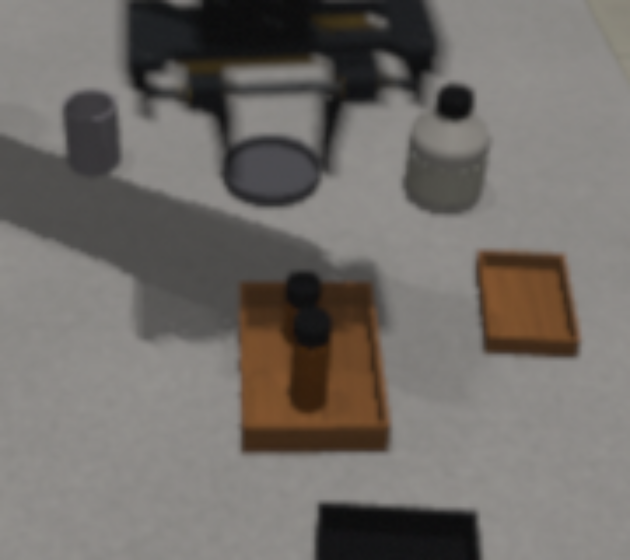

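Both vials stand in the box (302,290 and 310,360). Next, the cup. I'll turn the jaws 90° so the gripper body stays clear of the bottle.

Emit:
{"api": "send_rows", "payload": {"rows": [{"x": 202,"y": -131,"z": 0,"rx": 0,"ry": 0,"rz": 1.57,"hand": 1},{"x": 202,"y": -131,"z": 0,"rx": 0,"ry": 0,"rz": 1.57,"hand": 1},{"x": 202,"y": -131,"z": 0,"rx": 0,"ry": 0,"rz": 1.57,"hand": 1},{"x": 202,"y": -131,"z": 0,"rx": 0,"ry": 0,"rz": 1.57,"hand": 1},{"x": 202,"y": -131,"z": 0,"rx": 0,"ry": 0,"rz": 1.57,"hand": 1}]}}

```text
time: 25.82
tool_pos: [485.9, -40.2, 150.4]
orientation: [-2.713, -1.585, 0.002]
force: [-0.7, 0.5, 0.8]
gripper_width: 0.981
```

```bash
python3 -c "
from h import *
to(454,12.4,140,-90)"
```

```text
pos [485.9 -40.2 150.4] t 25.82 w 0.981 F [-0.7  0.5  0.8] j7 -0.4
shift [ 30.1 -53.6  10.4] turn [-0.000e+00  1.000e-03  1.057e+00]
```

Emit:
{"api": "send_rows", "payload": {"rows": [{"x": 30,"y": -54,"z": 0,"rx": 0,"ry": 0,"rz": 1.057,"hand": 1},{"x": 30,"y": -54,"z": 0,"rx": 0,"ry": 0,"rz": 1.057,"hand": 1},{"x": 30,"y": -54,"z": 0,"rx": 0,"ry": 0,"rz": 1.057,"hand": 1},{"x": 30,"y": -54,"z": 0,"rx": 0,"ry": 0,"rz": 1.057,"hand": 1},{"x": 30,"y": -54,"z": 0,"rx": 0,"ry": 0,"rz": 1.057,"hand": 1}]}}

```text
time: 26.23
tool_pos: [453.1, 13.9, 150.4]
orientation: [-3.027, -0.834, 0.002]
force: [0.3, -0.6, -0.5]
gripper_width: 1.001
```

```bash
python3 -c "
from h import *
to(454,12.4,140,-90)"
```

```text
pos [453.1  13.9 150.4] t 26.23 w 1.001 F [ 0.3 -0.6 -0.5] j7 -1.19
shift [ 0.   1.8 10.4] turn [-0.002  0.001  0.538]
```

Emit:
{"api": "send_rows", "payload": {"rows": [{"x": 0,"y": 2,"z": 5,"rx": 0,"ry": 0,"rz": 0.538,"hand": 1},{"x": 0,"y": 2,"z": 10,"rx": 0,"ry": 0,"rz": 0.538,"hand": 1},{"x": 0,"y": 2,"z": 10,"rx": 0,"ry": 0,"rz": 0.538,"hand": 1},{"x": 0,"y": 2,"z": 10,"rx": 0,"ry": 0,"rz": 0.538,"hand": 1},{"x": 0,"y": 2,"z": 10,"rx": 0,"ry": 0,"rz": 0.538,"hand": 1}]}}

```text
time: 26.65
tool_pos: [454.0, 12.0, 140.4]
orientation: [-3.14, 0.013, 0.003]
force: [-0.3, -0.9, 0.0]
gripper_width: 1.003
```

```bash
python3 -c "
from h import *
to(454,12.4,26,-90)
cv2.imwrite('pics/w8.png',robot.grab_frame('wrist')[:,:,::-1])
c=robot.calibration('wrist');print(proj(c,[454,12.4,60]))"
```

```text
pos [454.   12.  140.4] t 26.65 w 1.003 F [-0.3 -0.9  0. ] j7 -1.71
shift [  0.2  -0.2 114.4] turn [-0.002  0.002 -0.008]
[312.34752391 208.90938808]
```

View pics/w8.png

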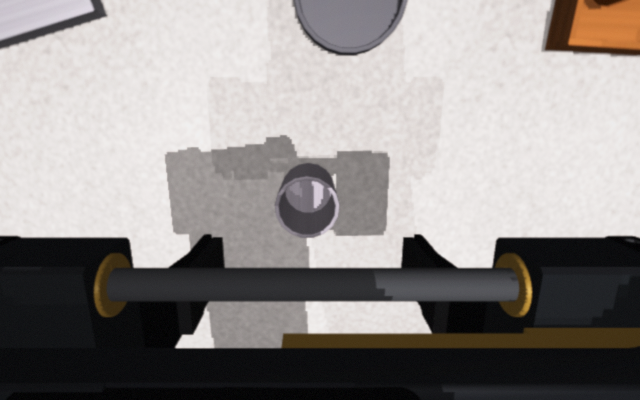

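The cup mouth is at (307,207), predicted (312,209), so about 3 mm off along the jaws. I'll correct half of that and go down.

Emit:
{"api": "send_rows", "payload": {"rows": [{"x": 0,"y": -2,"z": 30,"rx": 0,"ry": 0,"rz": -0.008,"hand": 1},{"x": 0,"y": -2,"z": 60,"rx": 0,"ry": 0,"rz": -0.008,"hand": 1},{"x": 0,"y": -2,"z": 85,"rx": 0,"ry": 0,"rz": -0.008,"hand": 1},{"x": 0,"y": -2,"z": 105,"rx": 0,"ry": 0,"rz": -0.008,"hand": 1},{"x": 0,"y": -2,"z": 113,"rx": 0,"ry": 0,"rz": -0.008,"hand": 1}]}}

```text
time: 27.12
tool_pos: [452.2, 13.7, 25.0]
orientation: [3.141, 0.003, -0.008]
force: [-1.2, -0.0, -0.4]
gripper_width: 0.999
```

Emit:
{"api": "send_rows", "payload": {"rows": [{"x": 0,"y": 0,"z": 0,"rx": 0,"ry": 0,"rz": 0,"hand": 0.75},{"x": 0,"y": 0,"z": 0,"rx": 0,"ry": 0,"rz": 0,"hand": 0.65},{"x": 0,"y": 0,"z": 0,"rx": 0,"ry": 0,"rz": 0,"hand": 0.58},{"x": 0,"y": 0,"z": 0,"rx": 0,"ry": 0,"rz": 0,"hand": 0.5},{"x": 0,"y": 0,"z": 0,"rx": 0,"ry": 0,"rz": 0,"hand": 0.3}]}}

```text
time: 27.53
tool_pos: [452.9, 14.1, 26.0]
orientation: [-3.14, -0.004, 0.005]
force: [-0.5, -0.3, 1.3]
gripper_width: 0.706
```

Emit:
{"api": "send_rows", "payload": {"rows": [{"x": 0,"y": 0,"z": 0,"rx": 0,"ry": 0,"rz": 0,"hand": 0},{"x": 0,"y": 0,"z": 0,"rx": 0,"ry": 0,"rz": 0,"hand": 0},{"x": 0,"y": 0,"z": 0,"rx": 0,"ry": 0,"rz": 0,"hand": 0},{"x": 0,"y": 0,"z": 0,"rx": 0,"ry": 0,"rz": 0,"hand": 0}]}}

```text
time: 27.87
tool_pos: [453.5, 14.6, 26.5]
orientation: [-3.14, -0.005, 0.004]
force: [-1.3, 1.5, 8.1]
gripper_width: 0.519
```

Emit:
{"api": "send_rows", "payload": {"rows": [{"x": 0,"y": 0,"z": -5,"rx": 0,"ry": 0,"rz": 0,"hand": 0},{"x": 0,"y": 0,"z": -15,"rx": 0,"ry": 0,"rz": 0,"hand": 0},{"x": 0,"y": 0,"z": -35,"rx": 0,"ry": 0,"rz": 0,"hand": 0},{"x": 0,"y": 0,"z": -60,"rx": 0,"ry": 0,"rz": 0,"hand": 0},{"x": 15,"y": 4,"z": -75,"rx": 0,"ry": 0,"rz": 0,"hand": 0}]}}

```text
time: 28.28
tool_pos: [467.4, 10.8, 103.3]
orientation: [-3.136, -0.004, 0.005]
force: [1.1, 0.1, -1.1]
gripper_width: 0.526
```

```bash
python3 -c "
from h import *
to(601.5,-17,100,-90)"
```

```text
pos [467.4  10.8 103.3] t 28.28 w 0.526 F [ 1.1  0.1 -1.1] j7 -1.53
shift [134.   28.2   2.8] turn [-0.005  0.003  0.003]
```

Emit:
{"api": "send_rows", "payload": {"rows": [{"x": 30,"y": 6,"z": 0,"rx": 0,"ry": 0,"rz": 0,"hand": 0},{"x": 62,"y": 13,"z": 0,"rx": 0,"ry": 0,"rz": 0,"hand": 0},{"x": 94,"y": 20,"z": 0,"rx": 0,"ry": 0,"rz": 0,"hand": 0},{"x": 120,"y": 25,"z": 0,"rx": -0.005,"ry": 0.003,"rz": 0,"hand": 0},{"x": 134,"y": 28,"z": 10,"rx": -0.005,"ry": 0.003,"rz": 0,"hand": 0}]}}

```text
time: 28.7
tool_pos: [604.7, -17.6, 93.9]
orientation: [3.14, 0.005, 0.004]
force: [0.7, -0.4, -0.5]
gripper_width: 0.524
```

```bash
python3 -c "
from h import *
to(601.5,-17,30.5,-90)"
```

```text
pos [604.7 -17.6  93.9] t 28.7 w 0.524 F [ 0.7 -0.4 -0.5] j7 -1.25
shift [-3.4 -0.7 63.3] turn [ 0.001 -0.003  0.003]
```

Emit:
{"api": "send_rows", "payload": {"rows": [{"x": -3,"y": -0.5,"z": 20,"rx": 0,"ry": -0.003,"rz": 0,"hand": 0},{"x": -3,"y": -0.5,"z": 38,"rx": 0,"ry": -0.003,"rz": 0,"hand": 0},{"x": -3,"y": -0.5,"z": 50,"rx": 0,"ry": -0.003,"rz": 0,"hand": 0},{"x": -3,"y": -0.5,"z": 56,"rx": 0,"ry": -0.003,"rz": 0,"hand": 0},{"x": -3,"y": -0.5,"z": 59,"rx": 0,"ry": -0.003,"rz": 0,"hand": 0}]}}

```text
time: 29.12
tool_pos: [601.4, -17.1, 34.3]
orientation: [3.14, 0.005, -0.002]
force: [-0.2, 0.2, -1.1]
gripper_width: 0.522
```

```bash
python3 -c "
from h import *
to(601.5,-17,30.5,-90)
cv2.imwrite('pics/s9.png',cv2.resize(robot.grab_frame('side')[:,:,::-1][120:280,260:440],None,fx=3.5,fy=3.5))
cv2.imwrite('pics/w9.png',robot.grab_frame('wrist')[:,:,::-1])"
```

```text
pos [601.4 -17.1  34.3] t 29.12 w 0.522 F [-0.2  0.2 -1.1] j7 -1.21
shift [ 0.1 -0.1  3.8] turn [0.002 0.001 0.003]
```

View pics/s9.png

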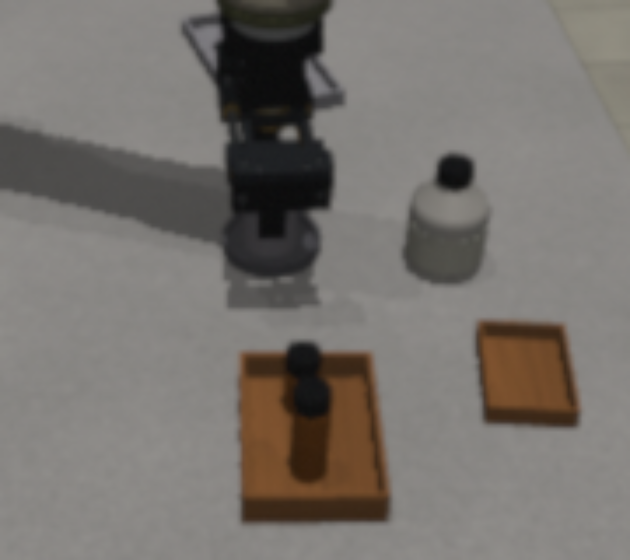

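View pics/w9.png

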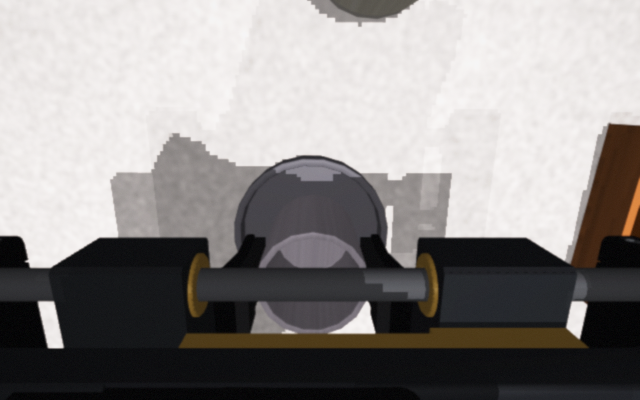

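The cup hangs centred over the dish (wrist: dish centre about x=312, cup about x=313). Lowering.

Emit:
{"api": "send_rows", "payload": {"rows": [{"x": 0,"y": 0,"z": 2,"rx": 0,"ry": 0,"rz": 0,"hand": 0},{"x": 0,"y": 0,"z": 3.5,"rx": 0,"ry": 0,"rz": 0,"hand": 0},{"x": 0,"y": 0,"z": 4.5,"rx": 0,"ry": 0,"rz": 0,"hand": 0},{"x": 0,"y": 0,"z": 4.5,"rx": 0,"ry": 0,"rz": 0,"hand": 0},{"x": 0,"y": 0,"z": 4.5,"rx": 0,"ry": 0,"rz": 0,"hand": 0}]}}

```text
time: 29.63
tool_pos: [602.0, -17.0, 30.9]
orientation: [3.14, 0.005, 0.0]
force: [-0.3, 0.8, -0.9]
gripper_width: 0.526
```

Emit:
{"api": "send_rows", "payload": {"rows": [{"x": 0,"y": 0,"z": 0.5,"rx": 0,"ry": 0,"rz": 0,"hand": 0},{"x": 0,"y": 0,"z": 1,"rx": 0,"ry": 0,"rz": 0,"hand": 0},{"x": 0,"y": 0,"z": 1.5,"rx": 0,"ry": 0,"rz": 0,"hand": 0},{"x": 0,"y": 0,"z": 1.5,"rx": 0,"ry": 0,"rz": 0,"hand": 0}]}}

```text
time: 29.97
tool_pos: [602.3, -17.1, 30.6]
orientation: [3.141, 0.005, 0.001]
force: [-5.5, 0.2, 12.6]
gripper_width: 0.525
```

Firm contact at 12.6 N. Releasing.

Emit:
{"api": "send_rows", "payload": {"rows": [{"x": 0,"y": 0,"z": 0,"rx": 0,"ry": 0,"rz": 0,"hand": 0.57},{"x": 0,"y": 0,"z": 0,"rx": 0,"ry": 0,"rz": 0,"hand": 0.63},{"x": 0,"y": 0,"z": 0,"rx": 0,"ry": 0,"rz": 0,"hand": 0.7},{"x": 0,"y": 0,"z": 0,"rx": 0,"ry": 0,"rz": 0,"hand": 0.8},{"x": 0,"y": 0,"z": 0,"rx": 0,"ry": 0,"rz": 0,"hand": 0.85}]}}

```text
time: 30.38
tool_pos: [602.2, -17.1, 30.4]
orientation: [3.141, 0.005, 0.001]
force: [1.0, -0.2, -0.1]
gripper_width: 0.764
```

Emit:
{"api": "send_rows", "payload": {"rows": [{"x": 0,"y": 0,"z": -15,"rx": 0,"ry": 0,"rz": 0,"hand": 0.85},{"x": 0,"y": 0,"z": -40,"rx": 0,"ry": 0,"rz": 0,"hand": 0.85},{"x": 0,"y": 0,"z": -75,"rx": 0,"ry": 0,"rz": 0,"hand": 0.85},{"x": 0,"y": 0,"z": -110,"rx": 0,"ry": 0,"rz": 0,"hand": 0.85},{"x": 0,"y": 0,"z": -145,"rx": 0,"ry": 0,"rz": 0,"hand": 0.85}]}}

```text
time: 30.8
tool_pos: [601.8, -17.5, 178.0]
orientation: [3.141, 0.003, 0.001]
force: [-0.1, 0.7, -0.0]
gripper_width: 0.853
```

Emit:
{"api": "send_rows", "payload": {"rows": [{"x": -41,"y": 0,"z": -20,"rx": 0,"ry": 0,"rz": 0,"hand": 0.85},{"x": -82,"y": 0,"z": -20,"rx": 0,"ry": 0,"rz": 0,"hand": 0.85},{"x": -120,"y": 0,"z": -20,"rx": 0,"ry": 0,"rz": 0,"hand": 0.85},{"x": -150,"y": 0,"z": -20,"rx": 0,"ry": 0,"rz": 0,"hand": 0.85},{"x": -150,"y": 0,"z": -20,"rx": 0,"ry": 0,"rz": 0,"hand": 0.85}]}}

```text
time: 31.22
tool_pos: [455.7, -18.2, 198.6]
orientation: [-3.141, -0.0, 0.004]
force: [-0.6, -0.8, -0.9]
gripper_width: 0.851
```

```bash
python3 -c "
from h import *
print(robot.state()['tool_pos'].round(),robot.state()['force'].round(1))
s=robot.grab_frame('side')[:,:,::-1];t=robot.grab_frame('top')[:,:,::-1]
cv2.imwrite('pics/s10.png',cv2.resize(s[100:280,250:430],None,fx=3.2,fy=3.2));cv2.imwrite('pics/t10.png',cv2.resize(t[90:310,130:500],None,fx=2.1,fy=2.1))"
```

```text
[456. -18. 199.] [-0.6 -0.8 -0.9]
```

View pics/s10.png

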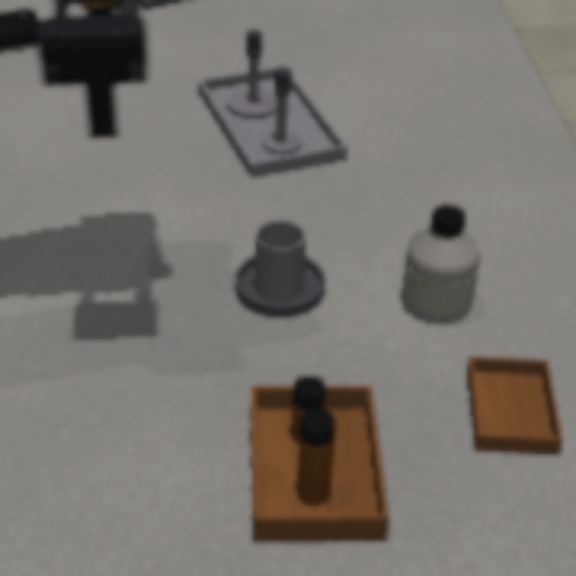

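View pics/t10.png

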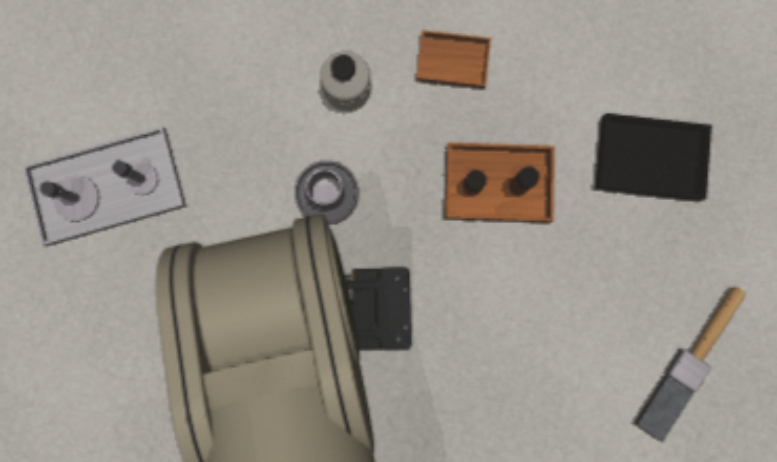

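Both views show everything in place and upright: plates in the tray, cup in the dish, vials in the brown box. The bottle and brush are where they were. Handing in.

```bash
python3 -c "
from h import *
print(robot.sign_off())"
```

```text
the job is handed in; nothing more can be done
None
```

All five items are in their containers and the job was handed in at about 31 s. They went in this order: large plate and small plate into the tray, tall vial and short vial into the larger brown box, then the cup into the dish.

- **Last check:** The final side and top pictures show everything standing upright in its container. The gripper was empty, clear of everything and about 200 mm up. The bottle, brush, small brown box and black box look untouched.
- **Setting down:** Contact was confirmed by force and by TCP height: 3–5 N for the plates and vials, 12.6 N for the cup.
- **Disagreements:** Some wrist-camera predictions were off by about 2–4 mm. The short vial was gripped about 5 mm off the pad centre, which I allowed for when placing it. No check failed.

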